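# Fit the last pair of tuning machines on a guitar neck and put the spare pair away

## Task

Finish fitting the tuning machines to this four-string neck, which lies face down: take one left-hand and one right-hand machine from the wooden rack and push each one's post down through the open hole at its own edge of the head until its housing sits flat on the wood, its button pointing straight out over that edge and its shaft on the neck side of the post, like the pair already fitted. Put the left-hand machine that is left over into the blue tray and the right-hand one into the red tray. Leave the little bottle, the small plane and the roll of black tape where they are.

Things in the scene. Friction and masses are not known exactly. Their poses are not given: they have to be found in the camera images.
- left_a_mid (a point): left-hand tuning machine, nickel, ivory button. Point: middle of the housing on the post axis, 10 mm above the base plate's underside. z up, post down, x the way the button points. Housing 25 (x) x 23.5 mm (y), from 7.5 mm below to 7 mm above the point; grip across y. Shaft and worm lie 7 mm to -y of the axis: to the right if the button points away from you.
- left_b_mid (a point): another left-hand machine, alike in all. Post 9.6 mm thick, its end 46 mm below the point, tapering to 6 mm over the last 6 mm. Button's end 52 mm from the axis along x, screw ear 19 mm the other way. About 70 g. Set free on its post on a floor, it tips over, mostly buttonwards. On the left edge of the head, button outward, its shaft lies on the neck side of the post.
- right_a_mid (a point): right-hand tuning machine, nickel, ivory button. Point: middle of the housing on the post axis, 10 mm above the base plate's underside. z up, post down, x the way the button points. Housing 25 (x) x 23.5 mm (y), from 7.5 mm below to 7 mm above the point; grip across y. Shaft and worm lie 7 mm to +y of the axis: to the left if the button points away from you.
- right_b_mid (a point): another right-hand machine, alike in all. Post 9.6 mm thick, its end 46 mm below the point, tapering to 6 mm over the last 6 mm. Button's end 52 mm from the axis along x, screw ear 19 mm the other way. About 70 g. Set free on its post on a floor, it tips over, mostly buttonwards. On the right edge of the head, button outward, its shaft lies on the neck side of the post.
- hole_left (a point): mouth of the open hole at the left edge of the head (as the robot sees it; the head's tip points to the robot), 12 mm wide, right through the 15 mm thick head; 75 mm above the bench, 24 mm to the left (+y) of the neck's centre line, 15 mm in from the edge. Axes as the neck's.
- hole_right (a point): mouth of the open hole at the right edge of the head (as the robot sees it; the head's tip points to the robot), 12 mm wide, right through the 15 mm thick head; 75 mm above the bench, 24 mm to the right (-y) of the neck's centre line, 15 mm in from the edge. Axes as the neck's.
- neck: brown wooden four-string neck, face down on a cradle, fixed. Origin at bench level midway beneath the two open holes; x along the neck from head to heel (away from the robot), y left. Back of the head: flat, 75 mm above the bench, 78 mm wide, from 49 mm before the origin. A machine is already fitted on each edge at x = 76 mm, top 92 mm above the bench; heel 138 mm high.
- rack: pale wooden block drilled with four 14 mm holes in a row along its x axis, at -114, -38, 38 and 114 mm from its middle, in which the four loose machines stand post down, in any order, buttons roughly to its +y side; 300 x 58 mm, top 45 mm above the bench, fixed. Origin under its centre.
- blue_tray: blue plastic small-parts tray, 131 mm square outside, 117 mm inside, 25 mm high, floor 4 mm up; fixed. Origin under its centre at bench level, axes along its sides. For the left-hand machine left over.
- red_tray: red plastic small-parts tray, 131 mm square outside, 117 mm inside, 25 mm high, floor 4 mm up; fixed. Origin under its centre at bench level, axes along its sides. For the right-hand machine left over.
- oil_bottle: small brown bottle with a black cap, 38 mm across, 78 mm high, bystander; origin at the middle of its underside
- plane_small: little wooden hand plane, 22 x 87 x 30 mm, long side along its y, bystander; origin at the middle of its underside
- black_tape: roll of black tape, 68 mm across, 18 mm high, lying flat, bystander; origin at the middle of its underside

How it is judged (in metres and radians):
At the end, for the whole second after the job is handed in: A left-hand machine in the left hole and a right-hand one in the right: within 4 mm of centre, plate flat on the head (2.5 mm, 0.1 rad), button outward and square within 0.2 rad. The other left one lies in the blue tray, the other right one in the red (housing lower than 42 mm). All at rest ((((horizontal distance between left_a_mid and hole_left below 0.004 m and z of left_a_mid in the frame of hole_left between 0.006 and 0.0125 m and angle between left_a_mid's own z axis and vertical below 0.1 rad and angle between the x axis of left_a_mid and the y axis of neck, either way round below 0.2 rad and x of neck in the frame of left_a_mid below -0.015 m) and (x of left_b_mid in the frame of blue_tray between -0.06 and 0.06 m and y of left_b_mid in the frame of blue_tray between -0.06 and 0.06 m and z of left_b_mid in the frame of blue_tray below 0.042 m)) or ((horizontal distance between left_b_mid and hole_left below 0.004 m and z of left_b_mid in the frame of hole_left between 0.006 and 0.0125 m and angle between left_b_mid's own z axis and vertical below 0.1 rad and angle between the x axis of left_b_mid and the y axis of neck, either way round below 0.2 rad and x of neck in the frame of left_b_mid below -0.015 m) and (x of left_a_mid in the frame of blue_tray between -0.06 and 0.06 m and y of left_a_mid in the frame of blue_tray between -0.06 and 0.06 m and z of left_a_mid in the frame of blue_tray below 0.042 m))) and (((horizontal distance between right_a_mid and hole_right below 0.004 m and z of right_a_mid in the frame of hole_right between 0.006 and 0.0125 m and angle between right_a_mid's own z axis and vertical below 0.1 rad and angle between the x axis of right_a_mid and the y axis of neck, either way round below 0.2 rad and x of neck in the frame of right_a_mid below -0.015 m) and (x of right_b_mid in the frame of red_tray between -0.06 and 0.06 m and y of right_b_mid in the frame of red_tray between -0.06 and 0.06 m and z of right_b_mid in the frame of red_tray below 0.042 m)) or ((horizontal distance between right_b_mid and hole_right below 0.004 m and z of right_b_mid in the frame of hole_right between 0.006 and 0.0125 m and angle between right_b_mid's own z axis and vertical below 0.1 rad and angle between the x axis of right_b_mid and the y axis of neck, either way round below 0.2 rad and x of neck in the frame of right_b_mid below -0.015 m) and (x of right_a_mid in the frame of red_tray between -0.06 and 0.06 m and y of right_a_mid in the frame of red_tray between -0.06 and 0.06 m and z of right_a_mid in the frame of red_tray below 0.042 m))) and linear speed of each of left_a, left_b, right_a, right_b below 0.02 m/s); the robot touches nothing.
It fails at once if the small brown bottle is shifted by more than 30 mm or knocked over (distance of oil_bottle from where it was at the start of the episode above 0.03 m or angle between oil_bottle's own z axis and vertical above 0.5 rad).
It fails at once if the small plane is shifted by more than 30 mm or knocked over (distance of plane_small from where it was at the start of the episode above 0.03 m or angle between plane_small's own z axis and vertical above 0.5 rad).
It fails at once if the roll of black tape is shifted by more than 30 mm or knocked over (distance of black_tape from where it was at the start of the episode above 0.03 m or angle between black_tape's own z axis and vertical above 0.5 rad).
It also fails if it takes over 72 s, if anything falls off the work surface, if the arm or the gripper's body presses on something with over 40 N, if the wrist force passes 120 N, or if a joint passes its speed limit or range.

## Robot

A 6-joint arm with a two-finger parallel gripper is mounted at the origin on the work surface; the furniture and walls round the work are solid. World frame = base frame: x ahead of the robot, y to its left, z up, the work surface at z = 0. Lengths are in mm, angles in rad, forces in N, time in s.
With the tool pointing down it reaches from about 250 to 800 mm from the base axis. Payload 8.5 kg.
Tool frame: the origin (TCP) lies at the very end of the fingers, on their centre line; the grasp point (between the pads) lies arm.pinch_z behind it (arm.pinch_z is the distance from the TCP to the grasp point, in mm); x points along the fingers, y is the direction in which the jaws open and shut, and the axes are right-handed (so a half turn about x gives the same grasp; the last joint's range is limited). The gripper opens to 85 mm and grips with 20 to 120 N. Pads are 22 mm wide; open, the fingers measure 114 mm over their backs; the gripper's body (76 mm by 85 mm) begins 54 mm behind the grasp point. The pads swing forward as they close: fully open they stand 13 mm farther back than shut.
Start: joints at [-1.209, 0.238, -0.013, 1.319, 0, 1.571], TCP at [185.811, -490.972, 231.276] pointing down, gripper open.
Joint ranges: [-2.66, 2.66], [-1.03, 1.9], [-1.14, 1.46], [-1.82, 2.27], [-1.45, 1.34], [-3.14, 3.14]. Speed limits (rad/s): [2.22, 2.22, 2.79, 3.14, 3.14, 3.14].

## Interface

Orientations are given as a 3x3 rotation matrix whose columns are the frame's x, y, z axes.
In Python, from plant import arm gives the robot as it stands.
- The arm moves only by the tool carry_out, never from a script. Its argument "increments" is a list of rows, each a list of 6 numbers: the shift along the tool's x, y, z in m, then the turn, a rotation vector about the tool's x, y, z in rad. A call has exactly 5 rows; each row shifts and turns the commanded pose from where the row before left it, along the tool's axes as they then stand; what a row does not reach is not made up. A row lasts 1/12 s, in which the tool goes at most 41.7 mm and 7.16 degrees, less where a joint would pass 70% of its speed; a pose out of reach is approached as far as the arm can. A call with a gripper value outside its range is refused whole. "gripper" is the opening, from -1 (shut) to 1 (fully open), set as the call begins (left out, the last holds). The fingers move at their own pace and stop on an object; the grip force is fixed at half the most. Time passes only in rows, so rows that do not move let the fingers close, or fill a call up. It gives the time, the measured TCP pose, the force and the opening at its end, in the units of the state.
- arm.get_state(): the state, without advancing time (a new reading comes with each control period).
- arm.read_camera(name): name is "side" or "top" or "wrist"; returns (picture, depth): 400x640x3 uint8, blue, green, red; 400x640 float32, mm along the optical axis (not along the pixel's ray), 0 where there is no reading.
- arm.camera_info(name): a dict with "intrinsics" (3x3 intrinsics, pixels), "rvec" (rotation vector, rad) and "tvec" (3), from world to camera coordinates, as OpenCV has them. Camera axes: x right, y down, z forward; pixel columns grow to the right and rows downward; lengths in mm; the calibration is good to about 2 mm. A picture is of the moment at which its call begins: read the wrist's pose just before it. camera_info takes no time and is no camera call; for the wrist camera it gives the pose at the moment of the call.
- arm.close_job(): hands the job in, once; it reports no verdict.
Trained networks look in the newest picture that a camera, given by its name, has taken for a name from the list of things; names that differ only in an ending like _2 or _b are one class to them, and where a whole thing is asked for, a point or a joint stands for the part that bears it (a point fixed in the world has none). Each returns a list of dicts, best first, with "conf" (0 to 1); they miss things now and then, are a little off and sometimes report something else, mostly with a low value. They report only what shows in the picture. A call takes as long as a camera call.
- arm.boxes_of(thing, camera): "location" ([column, row] in pixels, amid what is visible of it).
The state is a dict: "clock": time; "qpos": joint angles; "dq": joint speeds; "tau": joint torques, N m; "ee_pos": TCP position; "orientation": TCP orientation; "force": force on the tool from outside, world axes, zero at the start; "moment": the same for the moment, N m; "gripper_width": finger opening in mm.
Only numpy, scipy, OpenCV 4.12 (cv2) and the standard library are available. Lean on these libraries where they do the work, as an engineer would, in place of code of your own. Each camera call takes 0.05 s, during which the arm holds its last target.

## Working session

There is one attempt and no reset: what is moved stays moved. The work goes in short steps, Python scripts to look and compute and a tool call to move; the robot and the scene stay as the last step left them, time stands still between calls to the robot, and variables do not carry over. Pictures are saved under pics/ and viewed, and the job is handed in when it is done.

Besides the shell and the picture viewer there is one more tool, called after ">>>" by a JSON object that holds its "api" and its "payload", one argument or row to a line. carry_out: Moves the arm, as the interface text tells. Its arguments: {"type":"object","properties":{"increments":{"type":"array"},"gripper":{"type":"number"}},"required":["increments"]}

```bash
ls; mkdir -p pics; cat > h.py <<'E'
import numpy as np, cv2
from plant import arm
def cam(n):
    i=arm.camera_info(n); K=np.array(i["intrinsics"],float); R=cv2.Rodrigues(np.array(i["rvec"],float))[0]; t=np.array(i["tvec"],float).ravel()
    return K,R,t
def onplane(n,uv,z,c=None):
    K,R,t=c or cam(n); d=R.T@np.linalg.inv(K)@np.array([uv[0],uv[1],1.]); o=-R.T@t
    return o+d*(z-o[2])/d[2]
def cloud(n,depth,c=None):
    K,R,t=c or cam(n); v,u=np.mgrid[0:depth.shape[0],0:depth.shape[1]]
    p=np.stack([(u-K[0,2])/K[0,0]*depth,(v-K[1,2])/K[1,1]*depth,depth],-1)
    return (p-t)@R
def proj(n,P,c=None):
    K,R,t=c or cam(n); q=K@(R@np.array(P,float)+t); return q[:2]/q[2]
E
python3 - <<'E'
from h import *
np.set_printoptions(precision=3,suppress=True)
print(arm.pinch_z, arm.get_state())
for n in("side","top","wrist"):
    p,d=arm.read_camera(n); cv2.imwrite(f"pics/{n}0.png",p); np.save(f"{n}0.npy",d)
    K,R,t=cam(n); print(n,K.tolist(),-R.T@t,R.tolist())
    if n=="top":
        for th in ("left_a_mid","right_a_mid","hole_left","hole_right","neck","rack","blue_tray","red_tray","oil_bottle","plane_small","black_tape"):
            print(th,[(b["location"],round(b["conf"],2)) for b in arm.boxes_of(th,n)])
E
```

```text
pics
18.700000000000003 {'clock': 0.0, 'qpos': array([-1.209,  0.239, -0.014,  1.319,  0.   ,  1.571]), 'dq': array([ 0.001,  0.002,  0.001, -0.002,  0.   , -0.001]), 'tau': array([ -0.003, -53.878,  34.644,   0.018,  -0.   ,  -0.   ]), 'ee_pos': array([ 185.694, -490.635,  230.678]), 'orientation': array([[-0.   ,  0.354, -0.935],
       [ 0.001, -0.935, -0.354],
       [-1.   , -0.001, -0.   ]]), 'force': array([ 0.237,  0.011, -0.155]), 'moment': array([ 0.004, -0.017, -0.016]), 'gripper_width': 85.4369923883977}
side [[509.5870037219998, 0.0, 319.8759002568654], [0.0, 509.5870037219998, 204.31450933409064], [0.0, 0.0, 1.0]] [  68.882 -452.239 1172.934] [[0.6536680609773436, -0.7567651569146915, -0.004956141442912176], [-0.6577894614799168, -0.5649135607310616, -0.49818238956040406], [0.37420728269781284, 0.32890601420776056, -0.8670580968965595]]
top [[382.50553402068584, 0.0, 319.89792917565677], [0.0, 382.50553402068584, 200.9728518643647], [0.0, 0.0, 1.0]] [387.879 -44.387 955.368] [[-0.0032201286225285175, -0.999835891401619, -0.017827535914525003], [-0.9870099880557626, 0.00
[... 229 characters left out ...]
], 0.81), ([224.2, 221.7], 0.34)]
hole_right [([318.1, 152.0], 0.9)]
neck [([320.2, 150.5], 0.62)]
rack [([373.1, 137.3], 0.75)]
blue_tray [([419.4, 259.8], 0.63), ([223.6, 220.4], 0.37)]
red_tray [([420.4, 187.6], 0.57), ([232.5, 177.8], 0.49)]
oil_bottle [([372.0, 139.5], 0.78)]
plane_small [([264.4, 250.6], 0.55)]
black_tape [([371.7, 252.2], 0.68)]
wrist [[318.36728889325343, 0.0, 315.95850512392826], [0.0, 318.36728889325343, 201.41355236018998], [0.0, 0.0, 1.0]] [ 264.439 -460.605  374.59 ] [[0.3547067614591066, -0.9349771813692888, -0.0008852648937489882], [-0.8838387074784685, -0.33561465887435105, 0.3258710479797845], [-0.3049791018053243, -0.11480623270272741, -0.9454138122508179]]
```

View pics/top0.png

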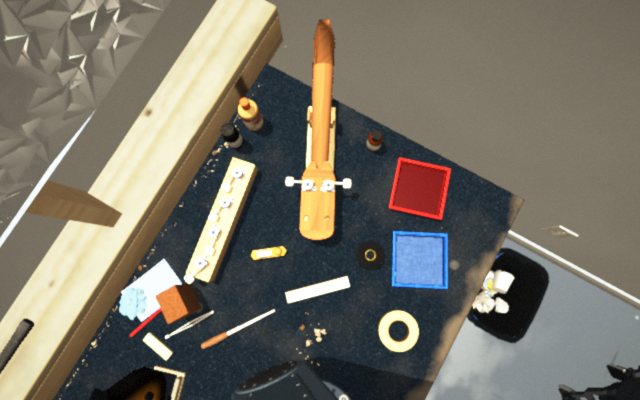

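View pics/side0.png

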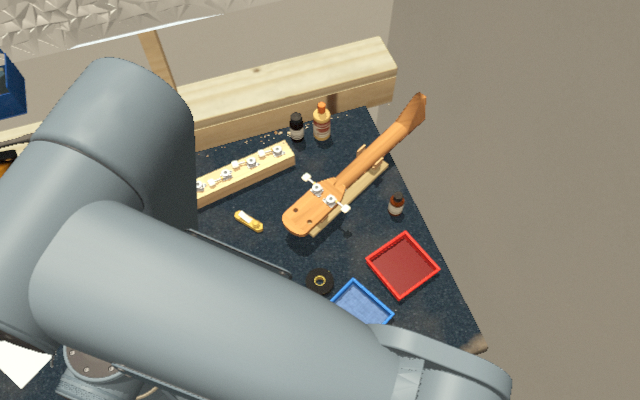

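View pics/wrist0.png

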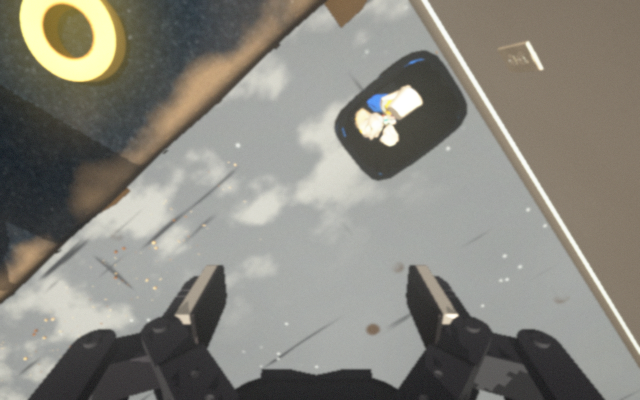

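```bash
python3 - <<'E'
from h import *
p=cv2.imread("pics/top0.png"); d=np.load("top0.npy")
a=cv2.resize(p[150:290,175:265],None,fx=6,fy=6,interpolation=cv2.INTER_CUBIC)[:,:]
a=cv2.resize(p[155:290,175:260],(378,600),interpolation=cv2.INTER_CUBIC)
b=cv2.resize(p[165:245,275:365],(420,373),interpolation=cv2.INTER_CUBIC)
b=cv2.copyMakeBorder(b,0,227,0,0,cv2.BORDER_CONSTANT)
cv2.imwrite("pics/crop1.png",np.hstack([a,b]))
np.set_printoptions(precision=0,suppress=True,linewidth=150)
c=cloud("top",d)
for uv in [(238,174),(228,202),(214,232),(203,262),(305,219),(329,219),(320,150),(320,200),(420,188),(420,259),(372,140),(371,255),(268,253),(250,60),(270,50),(230,110),(232,132),(250,115),(180,305),(318,290),(100,220),(350,200)]:
    print(uv,c[uv[1],uv[0]])
E
```

```text
(238, 174) [600. 168.  62.]
(228, 202) [533. 190.  60.]
(214, 232) [461. 220.  61.]
(203, 262) [392. 243.  60.]
(305, 219) [496.   9.  16.]
(329, 219) [489. -50.  75.]
(320, 150) [654. -30.  77.]
(320, 200) [534. -29.  74.]
(420, 188) [ 574. -280.    5.]
(420, 259) [ 397. -272.    4.]
(372, 140) [ 684. -156.   57.]
(371, 255) [ 407. -154.    0.]
(268, 253) [413.  98.  19.]
(250, 60) [884. 142.  82.]
(270, 50) [951. 104.  14.]
(230, 110) [778. 203.  25.]
(232, 132) [694. 178.  94.]
(250, 115) [739. 137.  88.]
(180, 305) [298. 279.  93.]
(318, 290) [324. -23.  11.]
(100, 220) [477. 420. 183.]
(350, 200) [ 545. -104.    0.]
```

View pics/crop1.png

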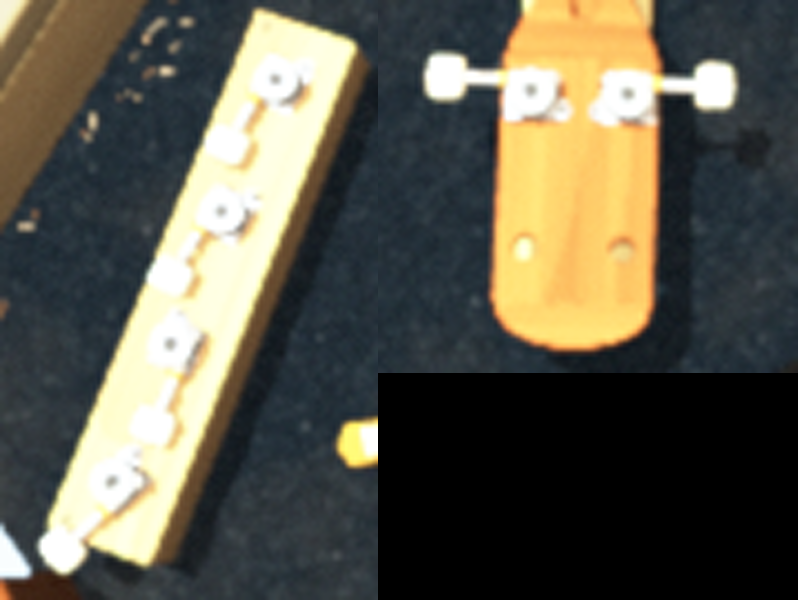

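>>> {"api": "carry_out", "payload": {
  "increments": [
    [0.003, -0.027, -0.027, 0, 0, 0],
    [0.003, -0.027, -0.027, 0, 0, 0],
    [0.003, -0.027, -0.027, 0, 0, 0],
    [0.003, -0.027, -0.027, 0, 0, 0],
    [0.003, -0.027, -0.027, 0, 0, 0]
  ]
}}

```text
clock: 1.12
ee_pos: [264.5, -315.4, 216.2]
orientation: [[0.0, 0.353, -0.936], [-0.0, -0.936, -0.353], [-1.0, 0.0, -0.0]]
force: [1.1, -0.2, 0.6]
gripper_width: 85.5
```

>>> {"api": "carry_out", "payload": {
  "increments": [
    [0.003, -0.027, -0.027, 0, 0, 0],
    [0.003, -0.027, -0.027, 0, 0, 0],
    [0.003, -0.027, -0.027, 0, 0, 0],
    [0.003, -0.027, -0.027, 0, 0, 0],
    [0.003, -0.027, -0.027, 0, 0, 0]
  ]
}}

```text
clock: 1.53
ee_pos: [343.1, -141.2, 201.5]
orientation: [[0.001, 0.354, -0.935], [-0.0, -0.935, -0.354], [-1.0, 0.001, -0.001]]
force: [1.3, -0.7, -0.7]
gripper_width: 85.8
```

>>> {"api": "carry_out", "payload": {
  "increments": [
    [0.003, -0.027, -0.027, 0, 0, 0],
    [0.003, -0.027, -0.027, 0, 0, 0],
    [0.003, -0.027, -0.027, 0, 0, 0],
    [0.003, -0.027, -0.027, 0, 0, 0],
    [0.003, -0.027, -0.027, 0, 0, 0]
  ]
}}

```text
clock: 1.95
ee_pos: [421.7, 33.2, 186.4]
orientation: [[0.001, 0.354, -0.935], [0.0, -0.935, -0.354], [-1.0, 0.0, -0.001]]
force: [0.2, -0.8, 0.8]
gripper_width: 85.5
```

>>> {"api": "carry_out", "payload": {
  "increments": [
    [0.003, -0.027, -0.027, 0, 0, 0],
    [0.003, -0.027, -0.027, 0, 0, 0],
    [0.003, -0.027, -0.027, 0, 0, 0],
    [0.003, -0.027, -0.027, 0, 0, 0],
    [0.003, -0.027, -0.027, 0, 0, 0]
  ]
}}

```text
clock: 2.37
ee_pos: [502.5, 201.0, 171.2]
orientation: [[-0.002, 0.368, -0.93], [0.006, -0.93, -0.368], [-1.0, -0.006, -0.0]]
force: [0.6, -0.3, 0.5]
gripper_width: 85.3
```

>>> {"api": "carry_out", "payload": {
  "increments": [
    [0, 0, 0, -0.115, 0, 0],
    [0, 0, 0, -0.115, 0, 0],
    [0, 0, 0, -0.115, 0, 0],
    [0, 0, 0, -0.115, 0, 0],
    [0, 0, 0, -0.115, 0, 0]
  ]
}}

```text
clock: 2.78
ee_pos: [502.4, 198.4, 171.2]
orientation: [[-0.003, 0.816, -0.578], [0.006, -0.578, -0.816], [-1.0, -0.005, -0.003]]
force: [-0.0, 0.3, -0.7]
gripper_width: 85.4
```

>>> {"api": "carry_out", "payload": {
  "increments": [
    [0, 0, 0, -0.115, 0, 0],
    [0, 0, 0, -0.115, 0, 0],
    [0, 0, 0, 0, 0, 0],
    [0, 0, 0, 0, 0, 0],
    [0, 0, 0, 0, 0, 0]
  ]
}}

```text
clock: 3.2
ee_pos: [502.5, 198.2, 171.3]
orientation: [[-0.002, 0.922, -0.386], [0.006, -0.386, -0.922], [-1.0, -0.004, -0.004]]
force: [-0.4, -0.3, -0.7]
gripper_width: 85.5
```

```bash
python3 - <<'E'
from h import *
np.set_printoptions(precision=3,suppress=True)
s=arm.get_state(); print(s['clock'],s['ee_pos'],s['orientation'],s['qpos'])
n="wrist"; c=cam(n); np.savez("w1c.npz",K=c[0],R=c[1],t=c[2]); p,d=arm.read_camera(n); cv2.imwrite("pics/w1.png",p); np.save("w1.npy",d)
for th in ("left_a_mid","right_a_mid"):
    print(th,[(b["location"],round(b["conf"],2)) for b in arm.boxes_of(th,n)])
p,d=arm.read_camera("top"); cv2.imwrite("pics/top1.png",p); np.save("top1.npy",d)
for th in ("hole_left","hole_right"):
    print(th,[(b["location"],round(b["conf"],2)) for b in arm.boxes_of(th,"top")])
E
```

```text
3.2 [502.474 198.218 171.349] [[-0.002  0.922 -0.386]
 [ 0.006 -0.386 -0.922]
 [-1.    -0.004 -0.004]] [ 0.372  0.29  -0.097  1.183  0.006  2.339]
left_a_mid [([337.5, 176.9], 0.95)]
right_a_mid [([249.8, 192.0], 0.83)]
hole_left [([319.1, 150.0], 0.77)]
hole_right [([317.7, 148.8], 0.63)]
```

View pics/w1.png

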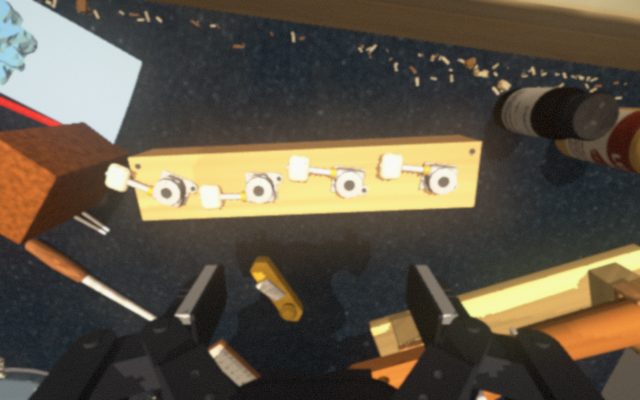

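```bash
python3 - <<'E'
from h import *
p=cv2.imread("pics/w1.png")
a=cv2.resize(p[145:215,95:295],(800,280),interpolation=cv2.INTER_CUBIC)
b=cv2.resize(p[145:215,275:475],(800,280),interpolation=cv2.INTER_CUBIC)
cv2.imwrite("pics/crop2.png",np.vstack([a,b]))
E
```

```text
(no output)
```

View pics/crop2.png

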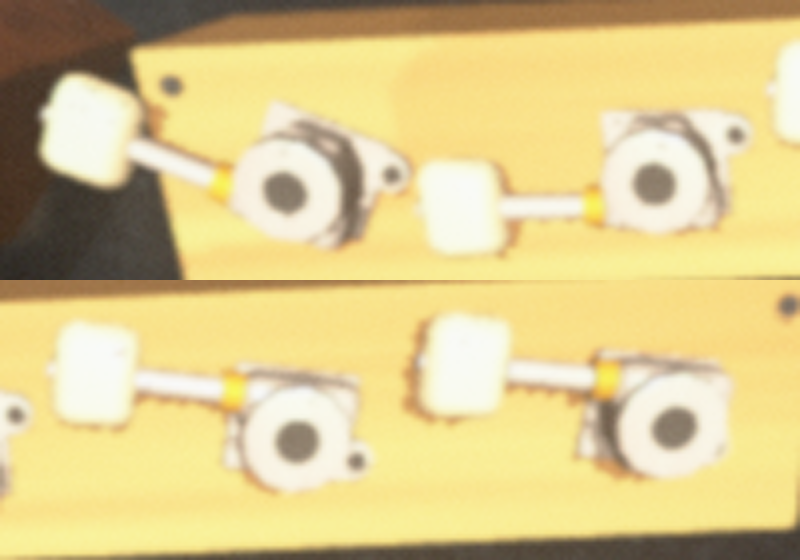

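View pics/top1.png

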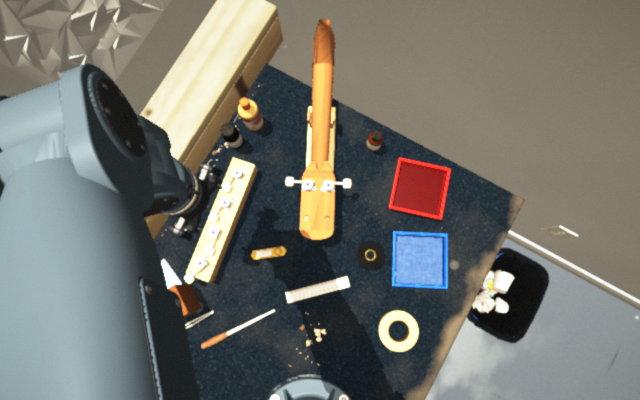

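```bash
cat > m.py <<'E'
from h import *
np.set_printoptions(precision=1,suppress=True)
z=np.load("w1c.npz"); c=(z['K'],z['R'],z['t'])
def c1(x,y): return (95+x/4-.4,145+y/4-.4)
def c2(x,y): return (275+x/4-.4,145+(y-280)/4-.4)
M=[(c1(285,190),c1(225,187),c1(130,145)),(c1(655,183),c1(595,205),c1(500,205)),(c2(297,440),c2(233,390),c2(135,378)),(c2(675,427),c2(607,380),c2(510,372))]
d=np.load("w1.npy"); cl=cloud("wrist",d,c)
for a,g,s in M:
    A=onplane("wrist",a,62,c);G=onplane("wrist",g,57,c);S=onplane("wrist",s,57,c)
    v=S-G; h=np.degrees(np.arctan2(v[1],v[0])); off=np.cross((v/np.linalg.norm(v))[:2],(A-G)[:2])
    print("axis",A,"heading",h,"off",off,"cloud",cl[int(a[1]),int(a[0])],cl[int(s[1]),int(s[0])])
for uv in [(306.1,218),(327.4,218.2)]: print(onplane("top",uv,75))
E
python3 m.py
```

```text
axis [388.8 252.4  62. ] heading 130.8682842641284 off -7.5489334355664175 cloud [388.8 252.9  63.1] [360.9 273.7  56.5]
axis [460.6 224.2  62. ] heading 157.41736664835722 off -6.392599662322738 cloud [460.2 224.4  61.2] [426.1 232.2  56.4]
axis [531.7 200.   62. ] heading 150.26294810512294 off 7.649767647154805 cloud [531.3 201.1  63.3] [505.1 223.9  56.6]
axis [604.2 172.8  62. ] heading 152.6171003404763 off 7.550496103143279 cloud [604.  173.3  62.2] [577.5 195.6  56.7]
[491.4   3.   75. ]
[490.7 -46.4  75. ]m.py:10: DeprecationWarning: Arrays of 2-dimensional vectors are deprecated. Use arrays of 3-dimensional vectors instead. (deprecated in NumPy 2.0)
  v=S-G; h=np.degrees(np.arctan2(v[1],v[0])); off=np.cross((v/np.linalg.norm(v))[:2],(A-G)[:2])
```

>>> {"api": "carry_out", "payload": {
  "increments": [
    [0.006, 0, 0, -0.12, 0, 0],
    [0.006, 0, 0, -0.12, 0, 0],
    [0.006, 0, 0, -0.12, 0, 0],
    [0.006, 0, 0, -0.12, 0, 0],
    [0.006, 0, 0, -0.12, 0, 0]
  ],
  "gripper": 0.3
}}

```text
clock: 3.92
ee_pos: [502.4, 198.4, 141.1]
orientation: [[-0.002, 0.977, 0.211], [0.006, 0.211, -0.977], [-1.0, -0.001, -0.006]]
force: [-0.7, 0.5, -0.4]
gripper_width: 55.8
```

>>> {"api": "carry_out", "payload": {
  "increments": [
    [0.005, 0, 0, -0.12, 0, 0],
    [0.005, 0, 0, -0.12, 0, 0],
    [0.005, 0, 0, -0.12, 0, 0],
    [0.005, 0, 0, -0.12, 0, 0],
    [0.005, 0, 0, -0.12, 0, 0]
  ]
}}

```text
clock: 4.33
ee_pos: [502.3, 198.5, 116.1]
orientation: [[-0.002, 0.687, 0.726], [0.006, 0.726, -0.687], [-1.0, 0.003, -0.006]]
force: [0.5, -0.0, -0.1]
gripper_width: 55.5
```

>>> {"api": "carry_out", "payload": {
  "increments": [
    [0, 0, 0, -0.12, 0, 0],
    [0, 0, 0, -0.12, 0, 0],
    [0, 0.016, 0.024, 0, 0, 0],
    [0, 0, 0, 0, 0, 0],
    [0, 0, 0, 0, 0, 0]
  ]
}}

```text
clock: 4.75
ee_pos: [532.0, 200.5, 116.1]
orientation: [[-0.002, 0.501, 0.865], [0.006, 0.865, -0.501], [-1.0, 0.004, -0.005]]
force: [-0.8, -0.1, 0.2]
gripper_width: 55.2
```

```bash
cat > look.py <<'E'
import sys
from h import *
np.set_printoptions(precision=3,suppress=True)
s=arm.get_state(); print(s['clock'],s['ee_pos'],s['orientation'].tolist(),s['qpos'],s['gripper_width'],s['force'])
n=sys.argv[1]; tag=sys.argv[2]; c=cam(n); np.savez(tag+"c.npz",K=c[0],R=c[1],t=c[2]); p,d=arm.read_camera(n); cv2.imwrite(f"pics/{tag}.png",p); np.save(tag+".npy",d)
E
python3 look.py wrist w2
```

```text
4.75 [532.005 200.463 116.052] [[-0.0019840210453739167, 0.5009741047494692, 0.865459999093522], [0.0058758252553800915, 0.8654526023701652, -0.5009563531169925], [-0.9999807689841138, 0.004091383772797072, -0.004660712473854427]] [ 0.357  0.372 -0.124  1.074  0.006  0.882] 55.24227140852223 [-0.786 -0.084  0.155]
```

View pics/w2.png

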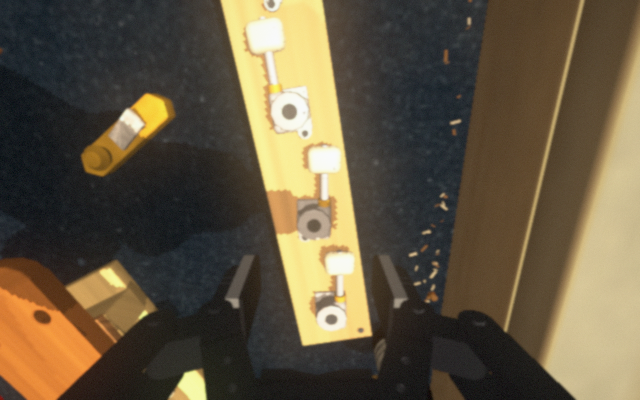

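```bash
python3 - <<'E'
from h import *
np.set_printoptions(precision=1,suppress=True)
z=np.load("w2c.npz"); c=(z['K'],z['R'],z['t'])
print(onplane("w",(314,225.5),62,c),onplane("w",(290,111.5),62,c),onplane("w",(331,319.5),62,c))
g=onplane("w",(324.5,203),57,c);s=onplane("w",(324,176),57,c);b=onplane("w",(323.5,160),57,c);v=b-g;print(np.degrees(np.arctan2(v[1],v[0])))
p=cv2.imread("pics/w2.png");cv2.imwrite("pics/c3.png",cv2.resize(p[140:250,270:380],(660,600),interpolation=cv2.INTER_CUBIC))
E
```

```text
[532.1 199.9  62. ] [460.9 224.6  62. ] [604.7 172.5  62. ]
151.73580122234327
```

View pics/c3.png

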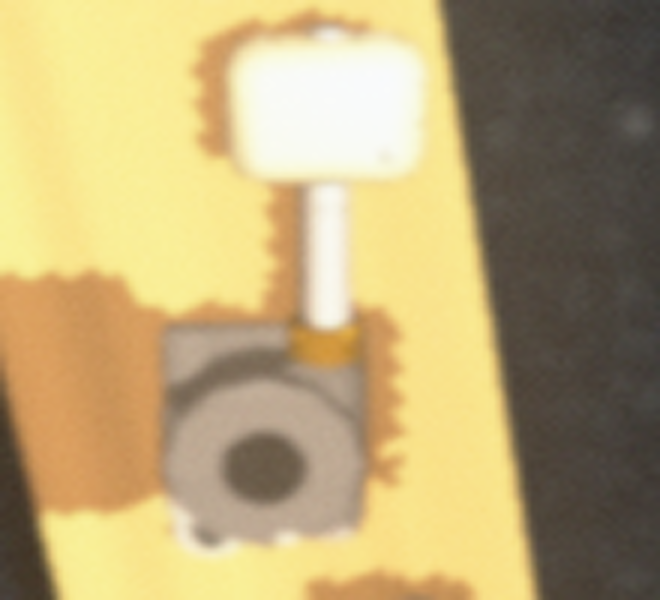

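>>> {"api": "carry_out", "payload": {
  "increments": [
    [0.02, 0, 0, 0, 0, 0],
    [0.02, 0, 0, 0, 0, 0],
    [0.02, 0, 0, 0, 0, 0],
    [0.007, 0, 0, 0, 0, 0],
    [0, 0, 0, 0, 0, 0]
  ]
}}

```text
clock: 5.22
ee_pos: [529.2, 200.3, 47.7]
orientation: [[-0.006, 0.5, 0.866], [0.005, 0.866, -0.5], [-1.0, 0.001, -0.007]]
force: [0.1, 0.3, 0.2]
gripper_width: 55.5
```

>>> {"api": "carry_out", "payload": {
  "increments": [
    [0, 0, 0, 0, 0, 0],
    [0, 0, 0, 0, 0, 0],
    [0, 0, 0, 0, 0, 0],
    [0, 0, 0, 0, 0, 0],
    [0, 0, 0, 0, 0, 0]
  ],
  "gripper": -1
}}

```text
clock: 5.63
ee_pos: [531.7, 201.0, 50.8]
orientation: [[-0.0, 0.5, 0.866], [0.007, 0.866, -0.5], [-1.0, 0.006, -0.003]]
force: [-1.8, -1.5, 6.5]
gripper_width: 21.6
```

```bash
python3 look.py wrist w3
```

```text
5.6333 [531.689 201.047  50.814] [[-0.00020458568538737337, 0.49987567186794585, 0.8660971486035887], [0.006559577206988525, 0.866079204121271, -0.4998637655757127], [-0.9999784648138993, 0.0055789661439371715, -0.003456160471088006]] [ 0.358  0.427 -0.223  0.919  0.006  0.882] 21.6469058158176 [-1.764 -1.46   6.511]
```

View pics/w3.png

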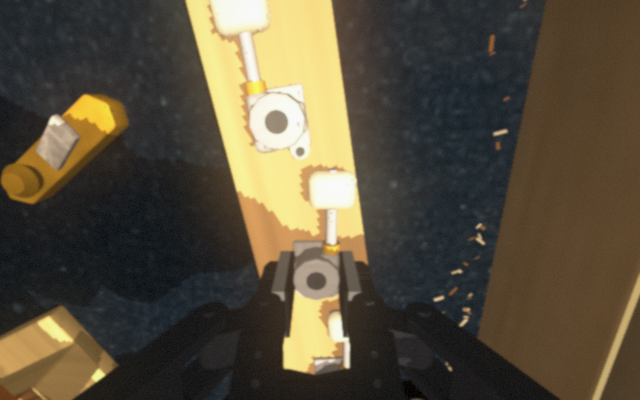

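>>> {"api": "carry_out", "payload": {
  "increments": [
    [-0.005, 0, 0, 0, 0, 0],
    [-0.02, 0, 0, 0, 0, 0],
    [-0.025, 0, 0, 0, 0, 0],
    [-0.025, 0, 0, 0, 0, 0],
    [0, 0, 0, 0, 0, 0]
  ]
}}

```text
clock: 6.1
ee_pos: [533.5, 201.2, 129.6]
orientation: [[0.005, 0.5, 0.866], [0.008, 0.866, -0.5], [-1.0, 0.01, -0.0]]
force: [1.7, 0.4, -0.3]
gripper_width: 21.7
```

```bash
python3 look.py wrist w4; python3 look.py side s4;  python3 look.py top t4
```

```text
6.1 [533.543 201.243 129.626] [[0.004648187688840792, 0.49981467729243984, 0.8661199008880142], [0.008378681496480193, 0.8660793882106338, -0.4998362642036636], [-0.999954094970159, 0.009580275557011316, -0.0001620884384599831]] [ 0.357  0.36  -0.105  1.098  0.006  0.881] 21.682447885654305 [ 1.691  0.362 -0.341]
6.15 [532.925 200.98  127.465] [[0.0029701971107445107, 0.49990771935343115, 0.8660735823588979], [0.007741183780604682, 0.8660399574019392, -0.49991485900793425], [-0.999965625410593, 0.008189280438410494, -0.0012975681495932812]] [ 0.357  0.362 -0.109  1.095  0.006  0.881] 21.653955935204994 [ 0.154 -0.459 -1.592]
6.2 [531.925 200.62  125.731] [[0.00042346634172158246, 0.4998707053398597, 0.8660999356998526], [0.006757216397794306, 0.8660788097177977, -0.49986181628961823], [-0.9999770800887443, 0.006064099342350137, -0.0030109793017056934]] [ 0.357  0.363 -0.111  1.093  0.006  0.881] 21.6771682133349 [ 0.023  0.562 -1.251]
```

View pics/w4.png

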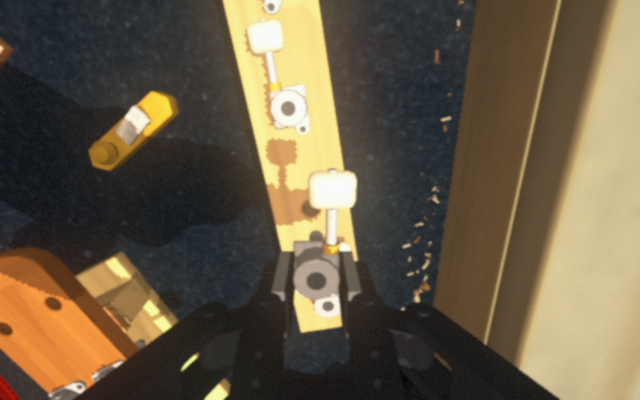

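View pics/s4.png

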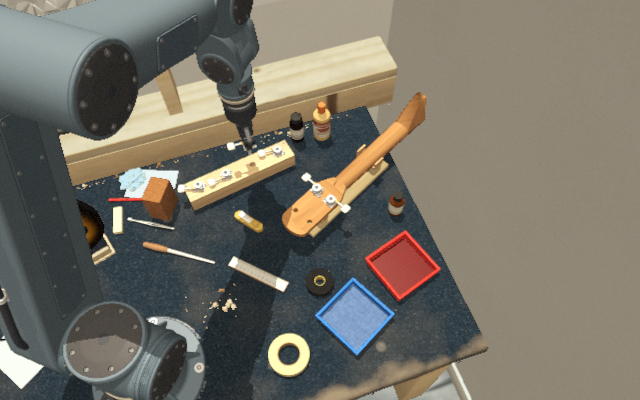

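```bash
python3 - <<'E'
from h import *
np.set_printoptions(precision=1,suppress=True)
def L(t): 
    z=np.load(t+"c.npz"); return (z['K'],z['R'],z['t'])
for t,tcp,O in (("w3",[531.7,201.0,50.8],None),("w4",[533.5,201.2,129.6],None)):
    A=onplane("w",(316.3,281.3),tcp[2]+11.2,L(t)); d=A-tcp
    y=np.array([.5,.866]);z=np.array([.866,-.5]); print(t,A,"rel tool y,z",d[:2]@y,d[:2]@z)
print(onplane("w",(53,303.5),75,L("w4")),onplane("w",(5,328.5),75,L("w4")))
p=cv2.imread("pics/t4.png")
cv2.imwrite("pics/c4.png",np.vstack([cv2.resize(p[170:245,280:360],(640,600),interpolation=cv2.INTER_CUBIC)]))
E
```

```text
w3 [533.4 200.9  62. ] rel tool y,z 0.7514514411196231 1.5289293703653914
w4 [535.2 201.  140.8] rel tool y,z 0.726127542909015 1.5819261284429924
[491.8   4.6  75. ] [490.1 -42.6  75. ]
```

View pics/c4.png

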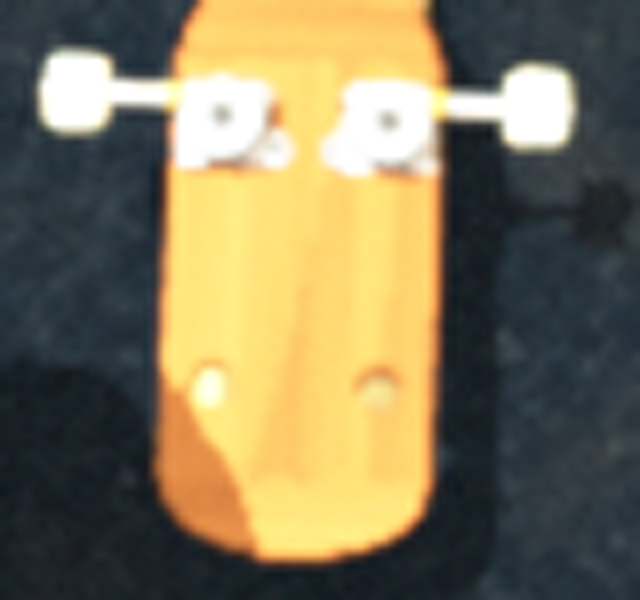

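>>> {"api": "carry_out", "payload": {
  "increments": [
    [-0.005, 0, 0, 0.12, 0, 0],
    [-0.005, 0, 0, 0.12, 0, 0],
    [-0.005, 0, 0, 0.12, 0, 0],
    [-0.005, 0, 0, 0.12, 0, 0],
    [-0.005, 0, 0, 0.12, 0, 0]
  ]
}}

```text
clock: 6.67
ee_pos: [530.4, 199.9, 148.1]
orientation: [[-0.005, 0.904, 0.427], [0.005, 0.427, -0.904], [-1.0, -0.002, -0.006]]
force: [0.5, 0.1, -1.7]
gripper_width: 21.4
```

>>> {"api": "carry_out", "payload": {
  "increments": [
    [-0.005, 0, 0, 0.12, 0, 0],
    [-0.005, 0, 0, 0.12, 0, 0],
    [-0.005, 0, 0, 0.12, 0, 0],
    [-0.005, 0, 0, 0.115, 0, 0],
    [0, 0, 0, 0, 0, 0]
  ]
}}

```text
clock: 7.08
ee_pos: [531.0, 200.0, 168.9]
orientation: [[-0.003, 0.999, -0.033], [0.005, -0.033, -0.999], [-1.0, -0.003, -0.005]]
force: [-0.1, 0.4, -0.7]
gripper_width: 22.0
```

>>> {"api": "carry_out", "payload": {
  "increments": [
    [0, -0.02, 0.032, 0, 0, 0],
    [0, -0.02, 0.032, 0, 0, 0],
    [0, -0.02, 0.032, 0, 0, 0],
    [0, -0.02, 0.032, 0, 0, 0],
    [0, -0.02, 0.03, 0, 0, 0]
  ]
}}

```text
clock: 7.5
ee_pos: [424.9, 43.7, 167.4]
orientation: [[-0.004, 1.0, -0.023], [0.005, -0.023, -1.0], [-1.0, -0.004, -0.005]]
force: [0.1, 0.3, -0.0]
gripper_width: 21.7
```

>>> {"api": "carry_out", "payload": {
  "increments": [
    [0, 0, 0, 0, 0, 0],
    [0, 0, 0, 0, 0, 0],
    [0, 0, 0, 0, 0, 0],
    [0, 0, 0, 0, 0, 0],
    [0, 0, 0, 0, 0, 0]
  ]
}}

```text
clock: 7.92
ee_pos: [427.4, 45.6, 168.3]
orientation: [[-0.003, 1.0, -0.025], [0.006, -0.025, -1.0], [-1.0, -0.003, -0.006]]
force: [0.2, 0.4, -1.2]
gripper_width: 21.6
```

```bash
python3 look.py wrist w5
```

```text
7.9167 [427.406  45.571 168.289] [[-0.0026192942146449467, 0.9996726493678753, -0.025450607136773988], [0.005806952445078354, -0.02543506008538422, -0.9996596105783975], [-0.9999797090946986, -0.0027661930999438255, -0.0057384296297939485]] [ 0.102  0.111 -0.34   1.122  0.006  1.698] 21.62860359068825 [ 0.213  0.39  -1.236]
```

View pics/w5.png

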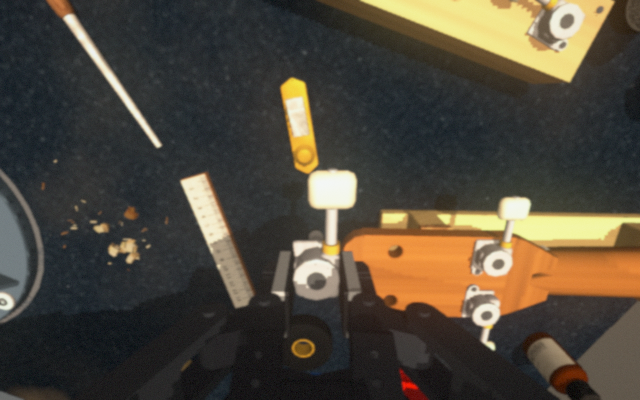

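```bash
python3 - <<'E'
from h import *
np.set_printoptions(precision=1,suppress=True)
p=cv2.imread("pics/w5.png")
z=np.load("w5c.npz"); c=(z['K'],z['R'],z['t'])
a=cv2.resize(p[235:265,380:410],(400,400),interpolation=cv2.INTER_CUBIC)
b=cv2.resize(p[286:316,376:406],(400,400),interpolation=cv2.INTER_CUBIC)
e=cv2.resize(p[240:340,440:540],(400,400),interpolation=cv2.INTER_CUBIC)
cv2.imwrite("pics/c5.png",np.hstack([a,b]));cv2.imwrite("pics/c5b.png",e)
g=cv2.cvtColor(p,cv2.COLOR_BGR2GRAY)
cl=cloud("w",np.load("w5.npy"),c)
print(cl[265,420],cl[280,395])
for uv in ((395,251),(391,301),(495,261),(485,313)): print(onplane("w",uv,75 if uv[0]<400 else 92,c), proj("w",onplane("w",uv,75,c)+[6,0,0],c)-uv,proj("w",onplane("w",uv,75,c)+[0,6,0],c)-uv)
E
```

```text
[513.   -8.6  75.9] [492.7 -22.2  76.6]
[491.6   4.5  75. ] [ 7.3 -0.2] [ 0.4 -6.5]
[490.8 -44.4  75. ] [ 6.8 -0.1] [ 0.3 -5.8]
[565.3   3.   92. ] [ 7.2 -0.1] [ 1.1 -6.4]
[564.6 -45.4  92. ] [ 6.8 -0.1] [ 1.  -5.7]
```

View pics/c5.png

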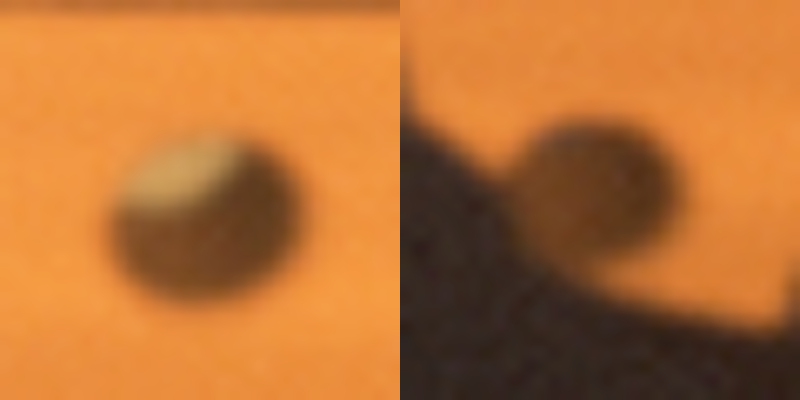

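View pics/c5b.png

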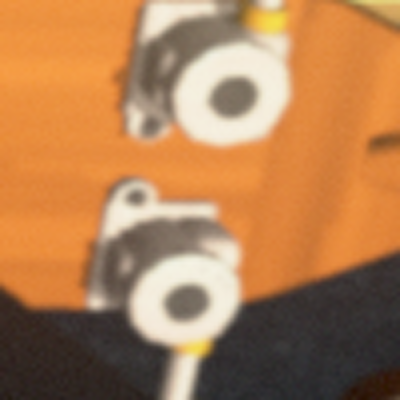

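>>> {"api": "carry_out", "payload": {
  "increments": [
    [0, 0.033, 0.019, 0, 0, 0],
    [0, 0.032, 0.019, 0, 0, 0],
    [0.022, 0, 0, 0, 0, 0],
    [0.022, 0, 0, 0, 0, 0],
    [0, 0, 0, 0, 0, 0]
  ]
}}

```text
clock: 8.38
ee_pos: [489.1, 5.6, 120.4]
orientation: [[-0.008, 1.0, -0.027], [0.006, -0.027, -1.0], [-1.0, -0.009, -0.006]]
force: [-0.6, -0.2, -1.6]
gripper_width: 21.7
```

>>> {"api": "carry_out", "payload": {
  "increments": [
    [0, 0, 0, 0, 0, 0],
    [0, 0, 0, 0, 0, 0],
    [0, 0, 0, 0, 0, 0],
    [0, 0, 0, 0, 0, 0],
    [0, 0, 0, 0, 0, 0]
  ]
}}

```text
clock: 8.8
ee_pos: [491.2, 5.6, 125.2]
orientation: [[-0.001, 1.0, -0.027], [0.006, -0.027, -1.0], [-1.0, -0.001, -0.006]]
force: [0.3, 1.0, -0.6]
gripper_width: 21.6
```

```bash
python3 look.py wrist w6; python3 look.py side s6
```

```text
8.8 [491.173   5.598 125.191] [[-0.0006711741549247438, 0.9996317206262395, -0.02712881573304611], [0.005824875783914254, -0.027124453541997086, -0.9996150933445083], [-0.9999828100259304, -0.0008289377973352432, -0.005804525370124475]] [ 0.008  0.243 -0.291  1.038  0.006  1.606] 21.616273549223738 [ 0.257  1.033 -0.612]
8.85 [491.092   5.53  125.04 ] [[-0.0008734177840057233, 0.999627781792384, -0.027267838385405904], [0.005766301462301612, -0.02726236093144418, -0.9996116813262486], [-0.9999829933097965, -0.0010303131959257523, -0.0057403437090352335]] [ 0.008  0.243 -0.291  1.038  0.006  1.606] 21.565280296873965 [ 0.537  0.866 -0.112]
```

View pics/w6.png

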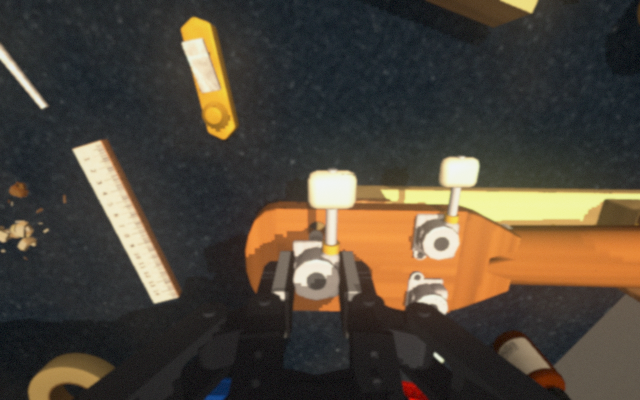

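>>> {"api": "carry_out", "payload": {
  "increments": [
    [0.006, 0, -0.0005, 0, 0, 0],
    [0.005, 0, 0, 0, 0, 0],
    [0.004, 0, 0, 0, 0, 0],
    [0.003, 0, 0, 0, 0, 0],
    [0, 0, 0, 0, 0, 0]
  ]
}}

```text
clock: 9.32
ee_pos: [490.9, 5.7, 105.5]
orientation: [[-0.002, 1.0, -0.028], [0.005, -0.028, -1.0], [-1.0, -0.003, -0.005]]
force: [2.0, -2.9, -2.7]
gripper_width: 21.9
```

>>> {"api": "carry_out", "payload": {
  "increments": [
    [0.005, 0, 0, 0, 0, 0],
    [0.005, 0, 0, 0, 0, 0],
    [0.005, 0, 0, 0, 0, 0],
    [0.003, 0, 0, 0, 0, 0],
    [0, 0, 0, 0, 0, 0]
  ]
}}

```text
clock: 9.73
ee_pos: [490.9, 5.7, 87.5]
orientation: [[-0.002, 1.0, -0.028], [0.005, -0.028, -1.0], [-1.0, -0.002, -0.005]]
force: [4.8, -4.5, -3.2]
gripper_width: 21.7
```

>>> {"api": "carry_out", "payload": {
  "increments": [
    [0.002, 0.0005, 0.0005, 0, 0, 0],
    [0.002, 0, 0, 0, 0, 0],
    [0.002, 0, 0, 0, 0, 0],
    [0.001, 0, 0, 0, 0, 0],
    [0, 0, 0, 0, 0, 0]
  ]
}}

```text
clock: 10.15
ee_pos: [491.0, 5.6, 80.9]
orientation: [[-0.003, 1.0, -0.028], [0.006, -0.028, -1.0], [-1.0, -0.003, -0.006]]
force: [2.3, -3.4, -3.7]
gripper_width: 21.7
```

>>> {"api": "carry_out", "payload": {
  "increments": [
    [0.001, 0, 0, 0, 0, 0],
    [0.0005, 0, 0, 0, 0, 0],
    [0, 0, 0, 0, 0, 0],
    [0, 0, 0, 0, 0, 0],
    [0, 0, 0, 0, 0, 0]
  ]
}}

```text
clock: 10.57
ee_pos: [491.0, 5.6, 80.8]
orientation: [[-0.002, 1.0, -0.028], [0.006, -0.028, -1.0], [-1.0, -0.002, -0.006]]
force: [-2.4, -3.5, 13.2]
gripper_width: 21.6
```

>>> {"api": "carry_out", "payload": {
  "increments": [
    [0, 0, 0, 0, 0, 0],
    [0, 0, 0, 0, 0, 0],
    [0, 0, 0, 0, 0, 0],
    [-0.01, 0, 0, 0, 0, 0],
    [-0.03, 0, 0, 0, 0, 0]
  ],
  "gripper": 0.1
}}

```text
clock: 10.98
ee_pos: [488.4, 5.7, 116.7]
orientation: [[-0.01, 1.0, -0.027], [0.006, -0.027, -1.0], [-1.0, -0.01, -0.006]]
force: [-0.2, 0.3, -1.0]
gripper_width: 46.6
```

>>> {"api": "carry_out", "payload": {
  "increments": [
    [-0.03, 0, 0, 0, 0, 0],
    [-0.02, 0, 0, 0, 0, 0],
    [0, 0, -0.03, 0, 0, 0],
    [0, 0, -0.03, 0, 0, 0],
    [0, 0, 0, 0, 0, 0]
  ]
}}

```text
clock: 11.4
ee_pos: [493.1, 68.6, 170.3]
orientation: [[-0.002, 1.0, -0.025], [0.008, -0.025, -1.0], [-1.0, -0.002, -0.008]]
force: [-1.2, 0.4, 0.4]
gripper_width: 46.7
```

```bash
python3 look.py wrist w7
```

```text
11.4 [493.139  68.589 170.304] [[-0.0018503145691779479, 0.9996732419879695, -0.02549481494849044], [0.007826244221831825, -0.02547960146403133, -0.9996447067886741], [-0.9999676625958339, -0.0020491858131499677, -0.007776541656022495]] [ 0.133  0.222 -0.195  1.155  0.008  1.73 ] 46.7445204701589 [-1.249  0.425  0.404]
```

View pics/w7.png

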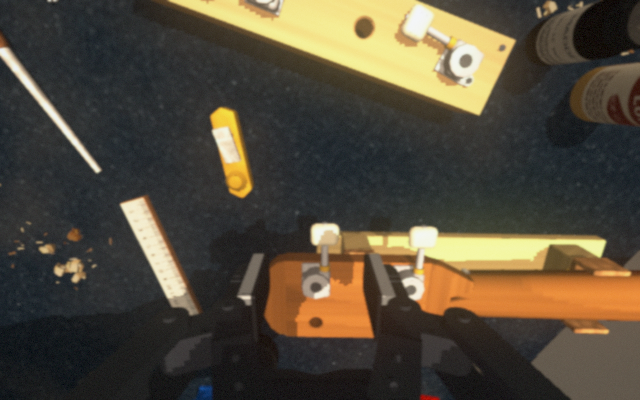

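>>> {"api": "carry_out", "payload": {
  "increments": [
    [0, -0.0073, -0.031, 0, 0, 0],
    [0, -0.0073, -0.031, 0, 0, 0],
    [0, -0.0073, -0.031, 0, 0, 0],
    [0, -0.0073, -0.031, 0, 0, 0],
    [0, -0.0073, -0.031, 0, 0, 0]
  ],
  "gripper": 0.3
}}

```text
clock: 11.87
ee_pos: [460.1, 221.7, 170.7]
orientation: [[-0.003, 1.0, -0.028], [0.005, -0.028, -1.0], [-1.0, -0.003, -0.005]]
force: [1.7, 0.6, 0.1]
gripper_width: 55.0
```

>>> {"api": "carry_out", "payload": {
  "increments": [
    [0.0054, 0, 0, -0.1195, 0, 0],
    [0.0054, 0, 0, -0.1195, 0, 0],
    [0.0054, 0, 0, -0.1195, 0, 0],
    [0.0054, 0, 0, -0.1195, 0, 0],
    [0.0054, 0, 0, -0.1195, 0, 0]
  ]
}}

```text
clock: 12.28
ee_pos: [460.4, 220.7, 143.3]
orientation: [[-0.003, 0.839, 0.545], [0.005, 0.545, -0.839], [-1.0, -0.0, -0.006]]
force: [0.1, 0.2, 0.6]
gripper_width: 55.3
```

>>> {"api": "carry_out", "payload": {
  "increments": [
    [0.0054, 0, 0, -0.1195, 0, 0],
    [0.0054, 0, 0, -0.1195, 0, 0],
    [0.0054, 0, 0, -0.1195, 0, 0],
    [0.0054, 0, 0, -0.1195, 0, 0],
    [0.0054, 0, 0, -0.1195, 0, 0]
  ]
}}

```text
clock: 12.7
ee_pos: [460.4, 220.6, 116.3]
orientation: [[-0.003, 0.387, 0.922], [0.005, 0.922, -0.387], [-1.0, 0.004, -0.005]]
force: [-0.1, 0.5, 0.7]
gripper_width: 55.6
```

>>> {"api": "carry_out", "payload": {
  "increments": [
    [0, 0, 0, 0, 0, 0],
    [0, 0, 0, 0, 0, 0],
    [0, 0, 0, 0, 0, 0],
    [0, 0, 0, 0, 0, 0],
    [0, 0, 0, 0, 0, 0]
  ]
}}

```text
clock: 13.12
ee_pos: [460.8, 221.3, 117.3]
orientation: [[-0.002, 0.394, 0.919], [0.006, 0.919, -0.394], [-1.0, 0.005, -0.004]]
force: [-0.6, 0.3, 1.3]
gripper_width: 55.6
```

```bash
python3 look.py wrist w8; python3 - <<'E'
import cv2
p=cv2.imread("pics/w8.png");cv2.imwrite("pics/c8.png",cv2.resize(p[140:250,270:380],(660,600),interpolation=cv2.INTER_CUBIC))
E
```

```text
13.1167 [460.842 221.315 117.35 ] [[-0.001879438634024026, 0.3942306704525376, 0.9190096007033677], [0.005949178155948702, 0.918999368410678, -0.3942141145875469], [-0.9999805373054467, 0.004726450604578218, -0.004072551410695912]] [ 0.444  0.28  -0.26   1.03   0.006  0.849] 55.585716006345415 [-0.602  0.301  1.304]
```

View pics/w8.png

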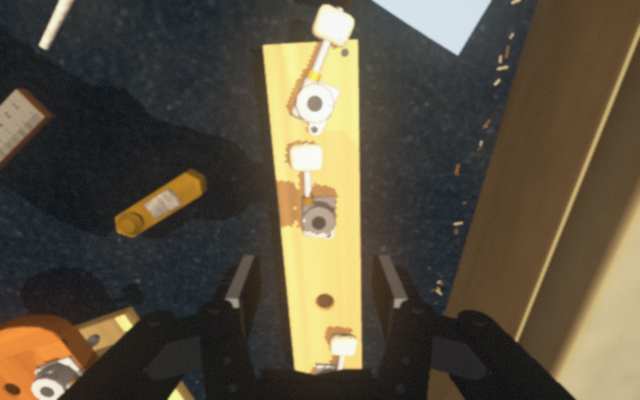

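View pics/c8.png

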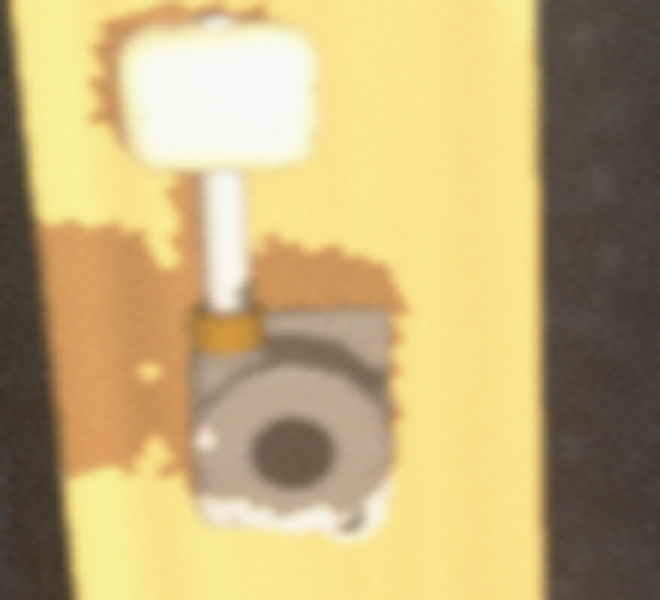

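>>> {"api": "carry_out", "payload": {
  "increments": [
    [0.02, 0.003, -0.001, 0, 0, 0],
    [0.02, 0, 0, 0, 0, 0],
    [0.02, 0, 0, 0, 0, 0],
    [0.007, 0, 0, 0, 0, 0],
    [0, 0, 0, 0, 0, 0]
  ]
}}

```text
clock: 13.58
ee_pos: [459.6, 224.4, 48.7]
orientation: [[-0.005, 0.393, 0.92], [0.004, 0.92, -0.393], [-1.0, 0.002, -0.006]]
force: [-0.3, -0.0, 0.5]
gripper_width: 55.3
```

>>> {"api": "carry_out", "payload": {
  "increments": [
    [0, 0, 0, 0, 0, 0],
    [0, 0, 0, 0, 0, 0],
    [0, 0, 0, 0, 0, 0],
    [0, 0, 0, 0, 0, 0],
    [0, 0, 0, 0, 0, 0]
  ],
  "gripper": -1
}}

```text
clock: 14.0
ee_pos: [461.6, 225.3, 51.5]
orientation: [[-0.0, 0.393, 0.92], [0.007, 0.92, -0.393], [-1.0, 0.006, -0.003]]
force: [-0.8, -0.6, 5.6]
gripper_width: 21.6
```

```bash
python3 look.py wrist w9
```

```text
14.0 [461.608 225.26   51.487] [[-0.00013729028149345816, 0.39264268958799015, 0.9196910891513996], [0.006835978221536518, 0.9196699772102181, -0.39263265582464174], [-0.9999766250033714, 0.006233083608138405, -0.0028103586249212968]] [ 0.45   0.345 -0.357  0.866  0.006  0.854] 21.552968236499815 [-0.842 -0.55   5.573]
```

View pics/w9.png

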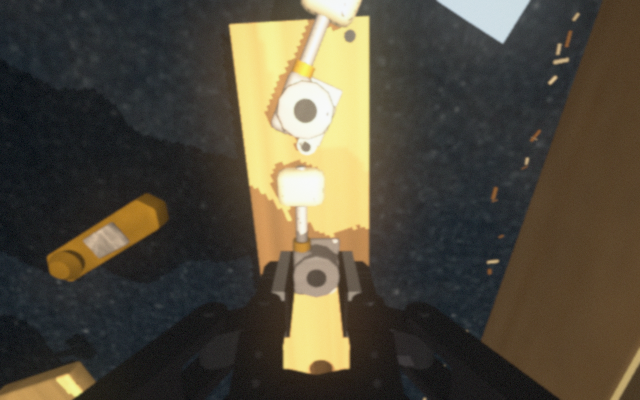

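>>> {"api": "carry_out", "payload": {
  "increments": [
    [-0.005, 0, 0, 0, 0, 0],
    [-0.025, 0, 0, 0, 0, 0],
    [-0.03, 0, 0, 0, 0, 0],
    [-0.03, 0, 0, 0, 0, 0],
    [-0.03, 0, 0, 0, 0, 0]
  ]
}}

```text
clock: 14.47
ee_pos: [460.8, 224.0, 172.1]
orientation: [[-0.002, 0.393, 0.92], [0.006, 0.92, -0.393], [-1.0, 0.005, -0.004]]
force: [1.3, 0.2, -0.8]
gripper_width: 21.9
```

>>> {"api": "carry_out", "payload": {
  "increments": [
    [0, -0.037, 0.0116, 0, 0, 0],
    [0, -0.037, 0.0116, 0, 0, 0],
    [0, -0.037, 0.0116, 0, 0, 0],
    [0, -0.037, 0.0116, 0, 0, 0],
    [0, -0.037, 0.0116, 0, 0, 0]
  ]
}}

```text
clock: 14.88
ee_pos: [441.3, 29.8, 169.9]
orientation: [[-0.001, 0.392, 0.92], [0.006, 0.92, -0.392], [-1.0, 0.005, -0.003]]
force: [0.6, 0.3, -1.5]
gripper_width: 22.0
```

>>> {"api": "carry_out", "payload": {
  "increments": [
    [0, -0.037, 0.0116, 0, 0, 0],
    [0, -0.037, 0.0116, 0, 0, 0],
    [0, -0.038, 0.0116, 0, 0, 0],
    [0, 0, 0, -0.12, 0, 0],
    [0, 0, 0, -0.12, 0, 0]
  ]
}}

```text
clock: 15.3
ee_pos: [429.5, -87.9, 169.1]
orientation: [[-0.001, 0.163, 0.987], [0.005, 0.987, -0.163], [-1.0, 0.005, -0.002]]
force: [0.5, -0.4, -0.8]
gripper_width: 21.8
```

>>> {"api": "carry_out", "payload": {
  "increments": [
    [0, 0, 0, -0.12, 0, 0],
    [0, 0, 0, -0.12, 0, 0],
    [0, 0, 0, -0.12, 0, 0],
    [0, 0, 0, -0.12, 0, 0],
    [0, 0, 0, -0.12, 0, 0]
  ]
}}

```text
clock: 15.72
ee_pos: [429.9, -85.5, 169.1]
orientation: [[-0.001, -0.428, 0.904], [0.006, 0.904, 0.428], [-1.0, 0.006, 0.001]]
force: [0.3, 0.5, -0.7]
gripper_width: 21.8
```

>>> {"api": "carry_out", "payload": {
  "increments": [
    [0, 0, 0, -0.12, 0, 0],
    [0, 0, 0, -0.12, 0, 0],
    [0, 0, 0, -0.12, 0, 0],
    [0, 0, 0, -0.12, 0, 0],
    [0, 0, 0, -0.12, 0, 0]
  ]
}}

```text
clock: 16.13
ee_pos: [429.9, -85.4, 169.1]
orientation: [[-0.002, -0.864, 0.504], [0.006, 0.504, 0.864], [-1.0, 0.004, 0.004]]
force: [0.2, 0.5, -0.4]
gripper_width: 21.7
```

>>> {"api": "carry_out", "payload": {
  "increments": [
    [0, 0, 0, -0.12, 0, 0],
    [0, 0, 0, -0.12, 0, 0],
    [0, 0, 0, -0.12, 0, 0],
    [0, 0, 0, -0.12, 0, 0],
    [0, 0, 0, -0.02, 0, 0]
  ]
}}

```text
clock: 16.55
ee_pos: [429.9, -85.4, 169.0]
orientation: [[-0.002, -1.0, 0.029], [0.006, 0.029, 1.0], [-1.0, 0.002, 0.006]]
force: [-0.5, -0.2, -0.4]
gripper_width: 21.7
```

>>> {"api": "carry_out", "payload": {
  "increments": [
    [0, 0, 0, 0, 0, 0],
    [0, 0, 0, 0, 0, 0],
    [0, 0, 0, 0, 0, 0],
    [0, 0, 0, 0, 0, 0],
    [0, 0, 0, 0, 0, 0]
  ]
}}

```text
clock: 16.97
ee_pos: [429.8, -85.4, 168.4]
orientation: [[-0.002, -0.999, 0.035], [0.006, 0.035, 0.999], [-1.0, 0.002, 0.006]]
force: [-0.2, -0.3, 0.2]
gripper_width: 21.8
```

```bash
python3 look.py wrist w10
```

```text
16.9667 [429.801 -85.399 168.405] [[-0.002268397890611783, -0.9993727819756602, 0.03533973708503459], [0.005763502490619458, 0.03532617525763735, 0.9993592163885352], [-0.999980818021051, 0.002470625001126685, 0.005679753696536203]] [-0.2    0.126 -0.322  1.126  0.005 -1.735] 21.76244288635679 [-0.248 -0.32   0.157]
```

View pics/w10.png

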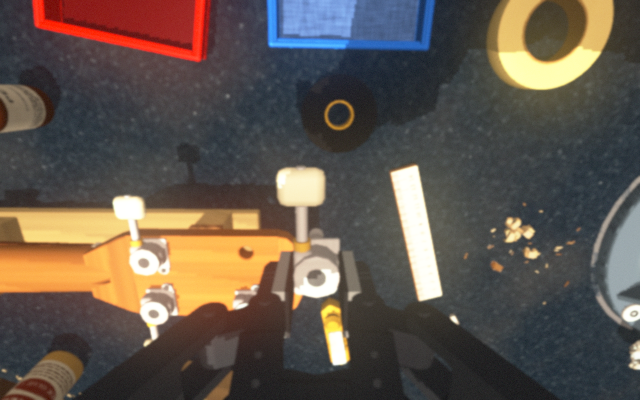

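Right hole seen at about (246,253), with the placed left machine at (245,300) beside it.

```bash
python3 - <<'E'
from h import *
np.set_printoptions(precision=1,suppress=True)
p=cv2.imread("pics/w10.png")
z=np.load("w10c.npz"); c=(z['K'],z['R'],z['t'])
a=cv2.resize(p[238:268,231:261],(400,400),interpolation=cv2.INTER_CUBIC)
b=cv2.resize(p[240:330,110:200],(400,400),interpolation=cv2.INTER_CUBIC)
cv2.imwrite("pics/c10.png",np.hstack([a,b]))
for uv,h in (((246,253),75),((149,258),92),((157,305),92),((316.5,278.5),168.4+10.5)): print(onplane("w",uv,h,c))
E
```

```text
[489.2 -43.   75. ]
[560.6 -50.4  92. ]
[563.2  -6.7  92. ]
[429.4 -83.8 178.9]
```

View pics/c10.png

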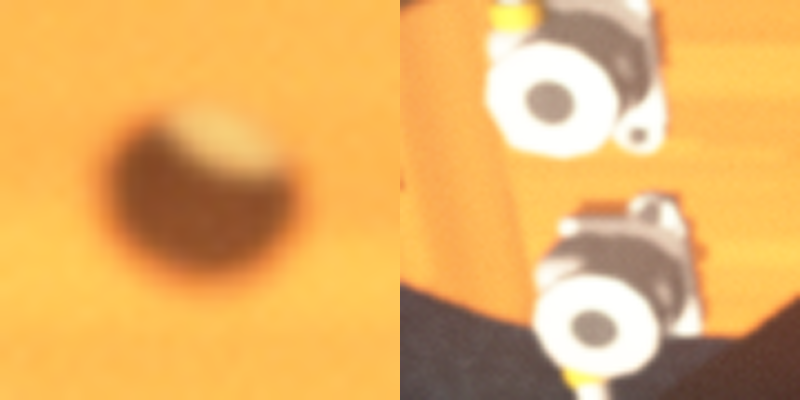

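```bash
python3 - <<'E'
from h import *
np.set_printoptions(precision=2,suppress=True)
for t,tcp,yv,rows in (("w3",[531.7,201.0,50.8],(.5,.866),281.3),("w9",[461.6,225.26,51.5],(.393,.92),278.5),("w10",[429.8,-85.4,168.4],(-.9994,.0353),278.5),("w6",[491.17,5.6,125.2],(.9996,-.027),281.3)):
    z=np.load(t+"c.npz"); c=(z['K'],z['R'],z['t'])
    A=onplane("w",(316.5,rows),tcp[2]+(11.2 if t in("w3","w6") else 10.5),c); d=(A-tcp)[:2]; y=np.array(yv); zz=np.array([y[1],-y[0]])
    R=c[1].T; print(t,d@y,d@zz, (-R@c[2]-tcp)[:2]@zz)
p=[cv2.resize(cv2.imread(f"pics/{t}.png")[255:305,291:341],(400,400),interpolation=cv2.INTER_CUBIC) for t in("w6","w10")]
cv2.imwrite("pics/c11.png",np.hstack(p))
E
```

```text
w3 0.8475790201284682 1.5292503473944352 -84.24710721917603
w9 0.8773490607250705 0.5436258118189359 -84.27373770836196
w10 0.4660155731259056 1.583809730799856 -84.52084021756689
w6 0.20995667115681949 1.3390732735842912 -83.97059889691407
```

View pics/c11.png

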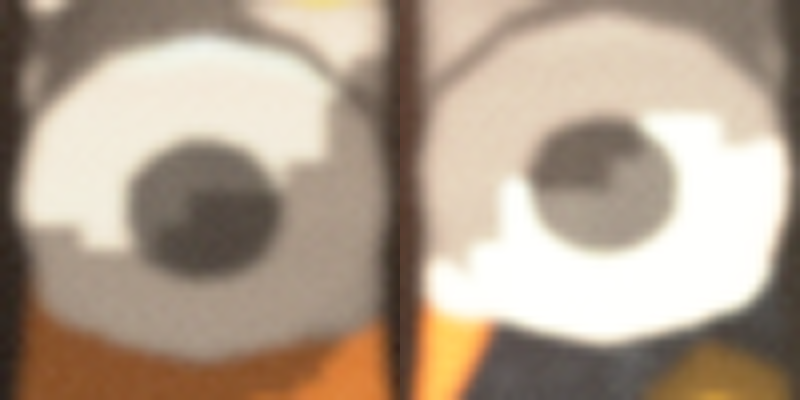

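>>> {"api": "carry_out", "payload": {
  "increments": [
    [0, -0.0295, 0.0215, 0, 0, 0],
    [0, -0.029, 0.021, 0, 0, 0],
    [0.022, 0, 0, 0, 0, 0],
    [0.022, 0, 0, 0, 0, 0],
    [0, 0, 0, 0, 0, 0]
  ]
}}

```text
clock: 17.43
ee_pos: [487.7, -44.0, 121.0]
orientation: [[-0.008, -0.999, 0.034], [0.006, 0.034, 0.999], [-1.0, 0.008, 0.006]]
force: [-1.3, -0.4, -1.2]
gripper_width: 21.5
```

>>> {"api": "carry_out", "payload": {
  "increments": [
    [0, 0, 0, 0, 0, 0],
    [0, 0, 0, 0, 0, 0],
    [0, 0, 0, 0, 0, 0],
    [0, 0, 0, 0, 0, 0],
    [0, 0, 0, 0, 0, 0]
  ]
}}

```text
clock: 17.85
ee_pos: [490.1, -44.9, 125.4]
orientation: [[-0.001, -0.999, 0.035], [0.006, 0.035, 0.999], [-1.0, 0.001, 0.006]]
force: [-0.4, 0.7, -1.0]
gripper_width: 21.3
```

On target; descend.

>>> {"api": "carry_out", "payload": {
  "increments": [
    [0.006, 0, 0, 0, 0, 0],
    [0.005, 0, 0, 0, 0, 0],
    [0.004, 0, 0, 0, 0, 0],
    [0.003, 0, 0, 0, 0, 0],
    [0, 0, 0, 0, 0, 0]
  ]
}}

```text
clock: 18.27
ee_pos: [489.0, -44.5, 105.6]
orientation: [[-0.004, -0.999, 0.034], [0.006, 0.034, 0.999], [-1.0, 0.004, 0.006]]
force: [-0.6, 0.5, -0.9]
gripper_width: 21.7
```

>>> {"api": "carry_out", "payload": {
  "increments": [
    [0.005, 0, 0, 0, 0, 0],
    [0.005, 0, 0, 0, 0, 0],
    [0.005, 0, 0, 0, 0, 0],
    [0.003, 0, 0, 0, 0, 0],
    [0.002, 0, 0, 0, 0, 0]
  ]
}}

```text
clock: 18.68
ee_pos: [489.3, -44.4, 85.8]
orientation: [[-0.003, -0.999, 0.034], [0.006, 0.034, 0.999], [-1.0, 0.003, 0.006]]
force: [-0.5, -0.2, -1.7]
gripper_width: 21.8
```

>>> {"api": "carry_out", "payload": {
  "increments": [
    [0.001, 0, 0, 0, 0, 0],
    [0.001, 0, 0, 0, 0, 0],
    [0.001, 0, 0, 0, 0, 0],
    [0, 0, 0, 0, 0, 0],
    [0, 0, 0, 0, 0, 0]
  ]
}}

```text
clock: 19.1
ee_pos: [489.6, -44.4, 83.6]
orientation: [[-0.002, -0.999, 0.034], [0.006, 0.034, 0.999], [-1.0, 0.002, 0.006]]
force: [0.5, -0.6, -1.3]
gripper_width: 21.5
```

>>> {"api": "carry_out", "payload": {
  "increments": [
    [0.001, 0, 0, 0, 0, 0],
    [0.001, 0, 0, 0, 0, 0],
    [0.001, 0, 0, 0, 0, 0],
    [0.0005, 0, 0, 0, 0, 0],
    [0, 0, 0, 0, 0, 0]
  ]
}}

```text
clock: 19.52
ee_pos: [489.7, -44.3, 81.4]
orientation: [[-0.001, -0.999, 0.034], [0.006, 0.034, 0.999], [-1.0, 0.001, 0.006]]
force: [-5.5, 0.7, 18.6]
gripper_width: 21.8
```

>>> {"api": "carry_out", "payload": {
  "increments": [
    [0, 0, 0, 0, 0, 0],
    [0, 0, 0, 0, 0, 0],
    [0, 0, 0, 0, 0, 0],
    [-0.01, 0, 0, 0, 0, 0],
    [-0.03, 0, 0, 0, 0, 0]
  ],
  "gripper": 0.1
}}

```text
clock: 19.93
ee_pos: [487.1, -44.4, 117.0]
orientation: [[-0.009, -0.999, 0.034], [0.006, 0.034, 0.999], [-1.0, 0.009, 0.006]]
force: [-0.8, 0.0, 0.3]
gripper_width: 46.9
```

>>> {"api": "carry_out", "payload": {
  "increments": [
    [-0.03, 0, 0, 0, 0, 0],
    [-0.02, 0, 0, 0, 0, 0],
    [0, 0.0123, 0.0326, 0, 0, 0],
    [0, 0.0123, 0.0326, 0, 0, 0],
    [0, 0.0123, 0.0326, 0, 0, 0]
  ]
}}

```text
clock: 20.35
ee_pos: [456.0, 54.7, 170.8]
orientation: [[-0.002, -0.999, 0.036], [0.006, 0.036, 0.999], [-1.0, 0.002, 0.006]]
force: [0.3, 0.1, 0.3]
gripper_width: 47.1
```

>>> {"api": "carry_out", "payload": {
  "increments": [
    [0, 0.0123, 0.0326, 0, 0, 0],
    [0, 0.0123, 0.0326, 0, 0, 0],
    [0, 0.0123, 0.0326, 0, 0, 0],
    [0, 0.0123, 0.0326, 0, 0, 0],
    [0, 0.0123, 0.0326, 0, 0, 0]
  ],
  "gripper": 0.3
}}

```text
clock: 20.77
ee_pos: [399.4, 220.5, 171.6]
orientation: [[-0.002, -0.999, 0.034], [0.006, 0.034, 0.999], [-1.0, 0.002, 0.006]]
force: [1.3, -0.5, 0.6]
gripper_width: 55.7
```

```bash
python3 look.py wrist w12; python3 look.py top t12; python3 - <<'E'
import cv2
p=cv2.imread("pics/t12.png");cv2.imwrite("pics/c12.png",cv2.resize(p[170:245,280:360],(640,600),interpolation=cv2.INTER_CUBIC))
E
```

```text
20.7667 [399.443 220.533 171.637] [[-0.0021908639833472135, -0.9994107786231863, 0.03425340401775044], [0.005754183740367407, 0.03424031987327983, 0.9993970631658158], [-0.99998104456259, 0.002386643411204179, 0.005675777368712812]] [ 0.5    0.151 -0.283  1.136  0.006 -1.036] 55.655100933549335 [ 1.326 -0.512  0.62 ]
20.8167 [398.178 225.17  171.668] [[-0.002855525592467981, -0.9994975220026927, 0.03156817201023412], [0.008599666186999137, 0.0315425889507527, 0.9994654125199911], [-0.9999589450147756, 0.0031254748056592303, 0.008505274373954406]] [ 0.509  0.152 -0.281  1.136  0.009 -1.031] 55.771796126196094 [-1.088  2.642  0.357]
```

View pics/c12.png

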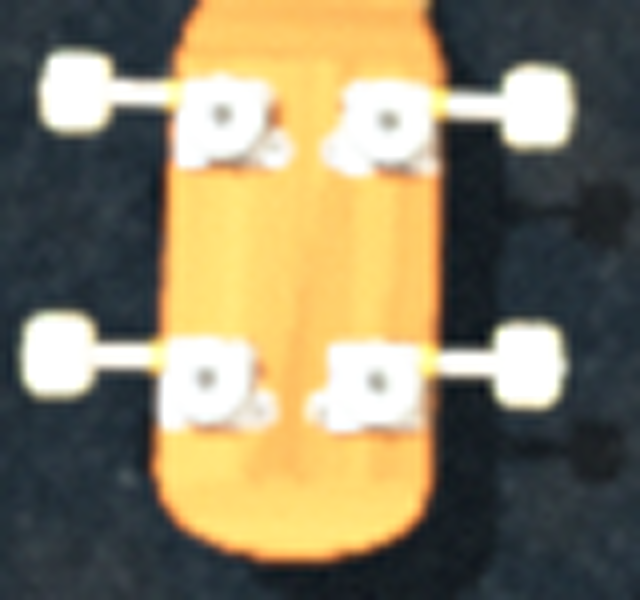

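View pics/w12.png

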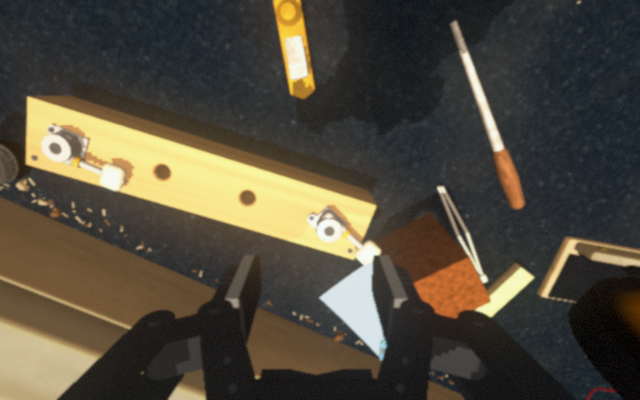

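>>> {"api": "carry_out", "payload": {
  "increments": [
    [0, 0.0115, 0.0326, 0, 0, 0],
    [0, 0, 0, 0.12, 0, 0],
    [0, 0, 0, 0.12, 0, 0],
    [0, 0, 0, 0.12, 0, 0],
    [0, 0, 0, 0.12, 0, 0]
  ]
}}

```text
clock: 21.28
ee_pos: [389.9, 251.8, 171.6]
orientation: [[-0.003, -0.868, 0.497], [0.005, 0.497, 0.868], [-1.0, 0.005, 0.003]]
force: [-0.0, -0.9, -0.6]
gripper_width: 55.7
```

>>> {"api": "carry_out", "payload": {
  "increments": [
    [0, 0, 0, 0.12, 0, 0],
    [0, 0, 0, 0.12, 0, 0],
    [0, 0, 0, 0.12, 0, 0],
    [0, 0, 0, 0.12, 0, 0],
    [0, 0, 0, 0.12, 0, 0]
  ]
}}

```text
clock: 21.7
ee_pos: [390.1, 251.5, 171.6]
orientation: [[-0.003, -0.435, 0.9], [0.005, 0.9, 0.435], [-1.0, 0.006, -0.0]]
force: [0.3, 0.6, -0.5]
gripper_width: 55.1
```

>>> {"api": "carry_out", "payload": {
  "increments": [
    [0.005, 0, 0, 0.12, 0, 0],
    [0.005, 0, 0, 0.12, 0, 0],
    [0.005, 0, 0, 0.12, 0, 0],
    [0.005, 0, 0, 0.12, 0, 0],
    [0.005, 0, 0, 0.12, 0, 0]
  ]
}}

```text
clock: 22.12
ee_pos: [390.0, 251.7, 146.4]
orientation: [[-0.003, 0.149, 0.989], [0.005, 0.989, -0.149], [-1.0, 0.005, -0.003]]
force: [0.5, -1.0, -0.3]
gripper_width: 55.8
```

>>> {"api": "carry_out", "payload": {
  "increments": [
    [0.005, 0, 0, 0.12, 0, 0],
    [0.005, 0, 0, 0.12, 0, 0],
    [0.005, 0, 0, 0.12, 0, 0],
    [0.005, 0, 0, 0.12, 0, 0],
    [0.005, 0, 0, 0.12, 0, 0]
  ]
}}

```text
clock: 22.53
ee_pos: [390.0, 251.8, 121.4]
orientation: [[-0.003, 0.681, 0.732], [0.005, 0.732, -0.681], [-1.0, 0.002, -0.006]]
force: [0.1, -0.3, 0.2]
gripper_width: 55.8
```

>>> {"api": "carry_out", "payload": {
  "increments": [
    [0, 0, 0, 0.115, 0, 0],
    [0, 0, 0, 0, 0, 0],
    [0, 0, 0, 0, 0, 0],
    [0, 0, 0, 0, 0, 0],
    [0, 0, 0, 0, 0, 0]
  ]
}}

```text
clock: 22.95
ee_pos: [390.0, 252.2, 122.0]
orientation: [[-0.002, 0.755, 0.656], [0.006, 0.656, -0.755], [-1.0, 0.002, -0.006]]
force: [-0.1, -0.4, -0.4]
gripper_width: 55.3
```

```bash
python3 look.py wrist w13; python3 - <<'E'
import cv2
p=cv2.imread("pics/w13.png");cv2.imwrite("pics/c13.png",cv2.resize(p[140:250,270:380],(660,600),interpolation=cv2.INTER_CUBIC))
E
```

```text
22.95 [389.965 252.234 121.999] [[-0.002076739034310379, 0.7551381904306536, 0.6555623544012433], [0.0058033467047234185, 0.6555618296157306, -0.7551192016614995], [-0.9999810039805795, 0.0022362701075073848, -0.00574375957001348]] [ 0.57   0.201 -0.356  1.012  0.006  1.426] 55.344009125572974 [-0.069 -0.354 -0.381]
```

View pics/w13.png

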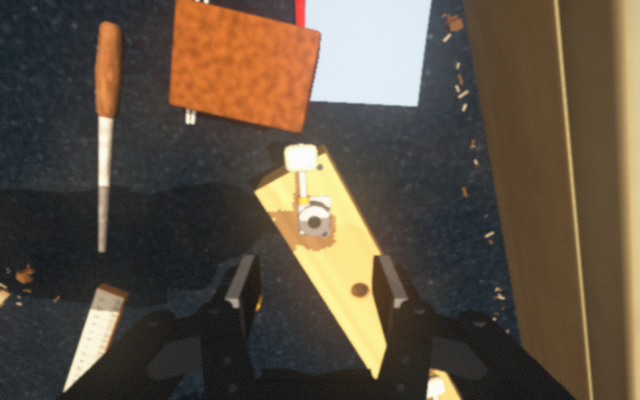

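View pics/c13.png

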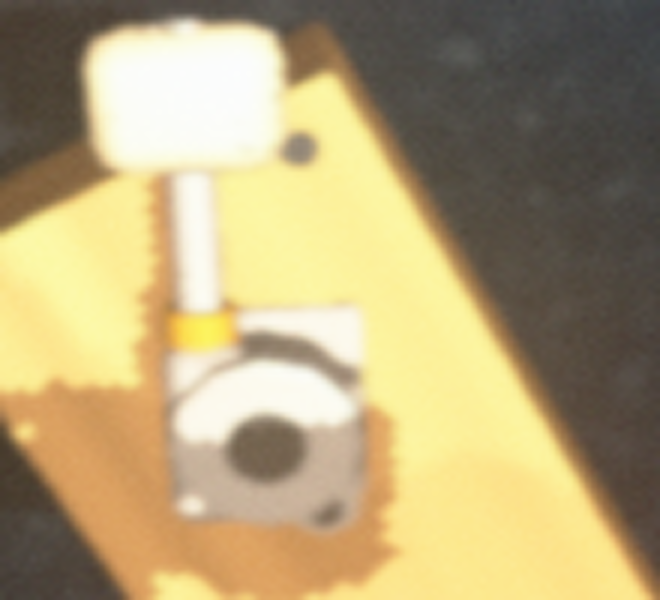

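>>> {"api": "carry_out", "payload": {
  "increments": [
    [0.02, -0.0005, -0.001, 0, 0, 0],
    [0.02, 0, 0, 0, 0, 0],
    [0.02, 0, 0, 0, 0, 0],
    [0.011, 0, 0, 0, 0, 0],
    [0, 0, 0, 0, 0, 0]
  ]
}}

```text
clock: 23.42
ee_pos: [387.3, 252.3, 49.0]
orientation: [[-0.005, 0.756, 0.655], [0.004, 0.655, -0.756], [-1.0, -0.001, -0.006]]
force: [-0.2, 0.3, -0.0]
gripper_width: 55.5
```

>>> {"api": "carry_out", "payload": {
  "increments": [
    [0, 0, 0, 0, 0, 0],
    [0, 0, 0, 0, 0, 0],
    [0, 0, 0, 0, 0, 0],
    [0, 0, 0, 0, 0, 0],
    [0, 0, 0, 0, 0, 0]
  ],
  "gripper": -1
}}

```text
clock: 23.83
ee_pos: [389.3, 253.6, 52.1]
orientation: [[-0.0, 0.757, 0.654], [0.007, 0.654, -0.757], [-1.0, 0.004, -0.006]]
force: [-0.3, -0.2, 6.4]
gripper_width: 21.6
```

>>> {"api": "carry_out", "payload": {
  "increments": [
    [-0.005, 0, 0, 0, 0, 0],
    [-0.025, 0, 0, 0, 0, 0],
    [-0.03, 0, 0, 0, 0, 0],
    [-0.03, 0, 0, 0, 0, 0],
    [-0.03, 0, 0, 0, 0, 0]
  ]
}}

```text
clock: 24.25
ee_pos: [388.6, 252.3, 172.9]
orientation: [[-0.002, 0.757, 0.654], [0.006, 0.654, -0.757], [-1.0, 0.002, -0.006]]
force: [0.8, 1.1, -1.1]
gripper_width: 22.2
```

```bash
python3 look.py wrist w14; python3 - <<'E'
from h import *
np.set_printoptions(precision=0,suppress=True)
d=np.load("top0.npy"); p=cv2.imread("pics/top0.png").astype(int); c=cloud("top",d)
for n,m in (("red",(p[...,2]>110)&(p[...,1]<60)&(p[...,0]<70)),("blue",(p[...,0]>130)&(p[...,2]<110))):
    q=c[m]; q=q[(q[:,2]<40)&(q[:,2]>-5)&(q[:,1]<-150)&(q[:,0]>250)]; print(n,len(q),cv2.minAreaRect(q[:,:2].astype(np.float32)),np.median(q[:,2]))
for uv in ((372,140),(373,148),(371,255),(371,240)): print(c[uv[1],uv[0]])
E
```

```text
24.25 [388.61  252.282 172.895] [[-0.0020810759415328508, 0.7566822669479404, 0.6537794857667616], [0.005878615930887055, 0.6537788617975386, -0.7566628322717138], [-0.9999805553097832, 0.0022686456842228617, -0.005808807889469489]] [ 0.572  0.161 -0.267  1.142  0.006  1.43 ] 22.21785489235139 [ 0.803  1.057 -1.063]
red 2441 ((575.83544921875, -279.3981018066406), (140.27386474609375, 140.7991180419922), 76.7029800415039) 5.024819244192538
blue 1092 ((397.027587890625, -270.27978515625), (140.12017822265625, 136.85397338867188), 86.78101348876953) 22.30642029911262
[ 684. -156.   57.]
[ 673. -162.   25.]
[ 407. -154.    0.]
[ 444. -154.    0.]
```

View pics/w14.png

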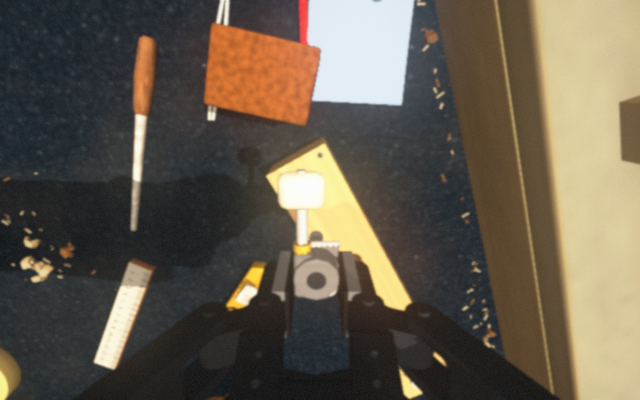

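>>> {"api": "carry_out", "payload": {
  "increments": [
    [0, -0.0129, 0.0342, 0, 0, 0],
    [0, -0.0129, 0.0342, 0, 0, 0],
    [0, -0.0129, 0.0342, 0, 0, 0],
    [0, -0.0129, 0.0342, 0, 0, 0],
    [0, -0.0129, 0.0342, 0, 0, 0]
  ]
}}

```text
clock: 24.72
ee_pos: [452.2, 79.4, 170.4]
orientation: [[-0.001, 0.756, 0.654], [0.006, 0.654, -0.756], [-1.0, 0.003, -0.005]]
force: [0.5, 1.2, -1.6]
gripper_width: 22.0
```

>>> {"api": "carry_out", "payload": {
  "increments": [
    [0, -0.0129, 0.0342, 0, 0, 0],
    [0, -0.0129, 0.0342, 0, 0, 0],
    [0, -0.0129, 0.0342, 0, 0, 0],
    [0, -0.0129, 0.0342, 0, 0, 0],
    [0, -0.0129, 0.0342, 0, 0, 0]
  ]
}}

```text
clock: 25.13
ee_pos: [515.1, -92.6, 169.1]
orientation: [[-0.002, 0.757, 0.654], [0.006, 0.654, -0.757], [-1.0, 0.003, -0.005]]
force: [1.0, 1.2, -0.5]
gripper_width: 21.6
```

>>> {"api": "carry_out", "payload": {
  "increments": [
    [0, -0.0129, 0.0342, 0, 0, 0],
    [0, -0.0129, 0.0342, 0, 0, 0],
    [0, -0.0129, 0.0342, 0, 0, 0],
    [0, -0.0129, 0.0342, 0, 0, 0],
    [0, -0.0129, 0.0342, 0, 0, 0]
  ]
}}

```text
clock: 25.55
ee_pos: [578.1, -264.1, 167.9]
orientation: [[-0.002, 0.757, 0.654], [0.006, 0.654, -0.757], [-1.0, 0.002, -0.005]]
force: [0.8, 1.0, -0.5]
gripper_width: 21.8
```

>>> {"api": "carry_out", "payload": {
  "increments": [
    [0, -0.0129, 0.0342, 0, 0, 0],
    [0.03, 0, 0, 0, 0, 0],
    [0.03, 0, 0, 0, 0, 0],
    [0, 0, 0, 0, 0, 0],
    [0, 0, 0, 0, 0, 0]
  ]
}}

```text
clock: 25.97
ee_pos: [589.0, -295.6, 106.3]
orientation: [[-0.006, 0.757, 0.654], [0.008, 0.654, -0.757], [-1.0, 0.001, -0.009]]
force: [0.8, -0.1, -0.8]
gripper_width: 21.6
```

```bash
python3 look.py wrist w15;python3 look.py top t15
```

```text
25.9667 [ 588.997 -295.599  106.279] [[-0.005690633672152468, 0.7567706159996788, 0.6536557591331053], [0.007517703706103619, 0.6536802471114807, -0.7567335189267491], [-0.9999555494217713, 0.000607697079299859, -0.009409032089604735]] [-0.467  0.531  0.117  1.165  0.004  0.391] 21.645042521286662 [ 0.781 -0.06  -0.835]
26.0167 [ 590.103 -295.949  108.075] [[-0.002787226346787985, 0.7565861682994007, 0.6538880648148598], [0.006006679079506328, 0.6538914751337708, -0.7565645105037753], [-0.9999780753475185, 0.0018189792225414268, -0.006367113856400748]] [-0.467  0.53   0.119  1.165  0.004  0.391] 21.734480013243616 [-0.338  0.588  0.19 ]
```

View pics/w15.png

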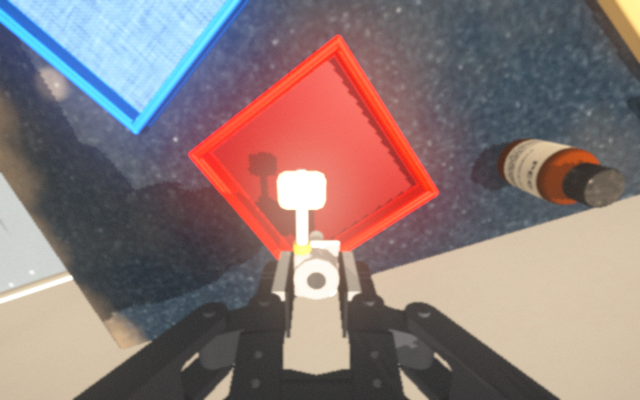

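>>> {"api": "carry_out", "payload": {
  "increments": [
    [0.02, 0, 0, 0, 0, 0],
    [0.02, 0, 0, 0, 0, 0],
    [0.014, 0, 0, 0, 0, 0],
    [0.003, 0, 0, 0, 0, 0],
    [0, 0, 0, 0, 0, 0]
  ]
}}

```text
clock: 26.48
ee_pos: [590.5, -295.6, 51.4]
orientation: [[-0.002, 0.756, 0.654], [0.005, 0.654, -0.756], [-1.0, 0.002, -0.005]]
force: [-0.6, 0.2, -0.7]
gripper_width: 21.7
```

>>> {"api": "carry_out", "payload": {
  "increments": [
    [0, 0, 0, 0, 0, 0],
    [0, 0, 0, 0, 0, 0],
    [0, 0, 0, 0, 0, 0],
    [0, 0, 0, 0, 0, 0],
    [0, 0, 0, 0, 0, 0]
  ],
  "gripper": 0.1
}}

```text
clock: 26.9
ee_pos: [590.4, -296.0, 51.0]
orientation: [[-0.001, 0.757, 0.654], [0.005, 0.654, -0.757], [-1.0, 0.002, -0.005]]
force: [-0.4, 0.1, -0.2]
gripper_width: 47.0
```

>>> {"api": "carry_out", "payload": {
  "increments": [
    [-0.02, 0, 0, 0, 0, 0],
    [-0.03, 0, 0, 0, 0, 0],
    [-0.03, 0, 0, 0, 0, 0],
    [-0.03, 0, 0, 0, 0, 0],
    [0, 0, 0, 0, 0, 0]
  ]
}}

```text
clock: 27.32
ee_pos: [592.8, -297.7, 167.0]
orientation: [[0.006, 0.757, 0.654], [0.002, 0.654, -0.757], [-1.0, 0.006, 0.003]]
force: [1.2, 0.1, 1.5]
gripper_width: 46.8
```

```bash
python3 look.py wrist w16
```

```text
27.3167 [ 592.768 -297.735  166.998] [[0.005862590108238908, 0.7567663902231186, 0.6536591318614718], [0.0016606737776442737, 0.6536620958641232, -0.7567847161466237], [-0.9999814359276011, 0.005522233170747662, 0.0025754108372977084]] [-0.467  0.498  0.219  1.287  0.004  0.391] 46.78844034767127 [1.16  0.102 1.453]
```

View pics/w16.png

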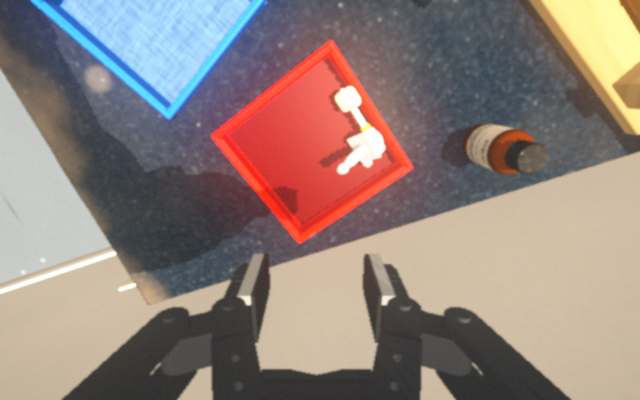

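```bash
python3 - <<'E'
from h import *
np.set_printoptions(precision=0,suppress=True)
z=np.load("w16c.npz"); c=(z['K'],z['R'],z['t']); cl=cloud("w",np.load("w16.npy"),c)
for uv in ((372,142),(366,148),(378,150),(345,168),(348,98),(360,120),(330,150)): print(uv,cl[uv[1],uv[0]])
a=np.radians(-13); P=cl[142,372]; d=P[:2]-[576,-279]; print(d@[np.cos(a),np.sin(a)],d@[-np.sin(a),np.cos(a)])
p=cv2.imread("pics/w16.png");cv2.imwrite("pics/c16.png",cv2.resize(p[75:185,310:420],(600,600),interpolation=cv2.INTER_CUBIC))
E
```

```text
(372, 142) [ 603. -232.   32.]
(366, 148) [ 603. -240.   28.]
(378, 150) [ 611. -234.   32.]
(345, 168) [ 596. -263.   49.]
(348, 98) [ 562. -219.   31.]
(360, 120) [ 583. -226.   26.]
(330, 150) [ 583. -264.    6.]
15.386003983229902 51.298022104303556
```

View pics/c16.png

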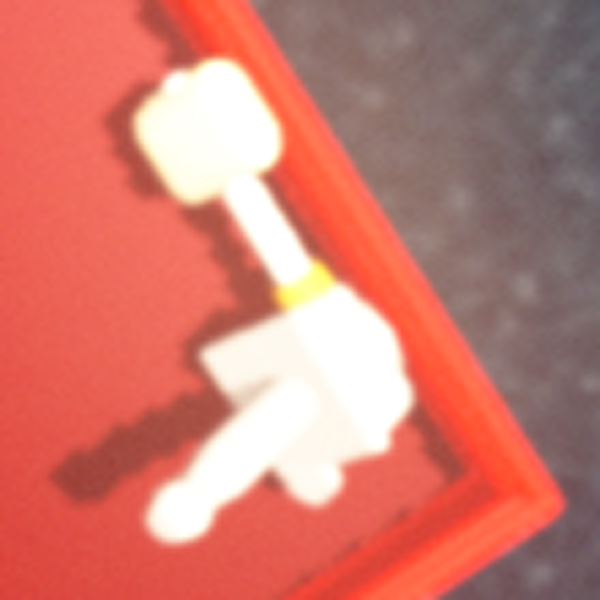

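>>> {"api": "carry_out", "payload": {
  "increments": [
    [0, 0.0244, -0.0266, 0, 0, 0],
    [0, 0.0244, -0.0266, 0, 0, 0],
    [0, 0.0244, -0.0266, 0, 0, 0],
    [0, 0.0244, -0.0266, 0, 0, 0],
    [0, 0.0244, -0.0266, 0, 0, 0]
  ],
  "gripper": 0.3
}}

```text
clock: 27.78
ee_pos: [595.0, -114.6, 160.4]
orientation: [[-0.003, 0.757, 0.653], [0.006, 0.653, -0.757], [-1.0, 0.001, -0.007]]
force: [1.3, -0.2, -0.2]
gripper_width: 55.6
```

>>> {"api": "carry_out", "payload": {
  "increments": [
    [0, 0.0244, -0.0266, 0, 0, 0],
    [0, 0.0244, -0.0266, 0, 0, 0],
    [0, 0.0244, -0.0266, 0, 0, 0],
    [0, 0.0244, -0.0266, 0, 0, 0],
    [0, 0.0244, -0.0266, 0, 0, 0]
  ]
}}

```text
clock: 28.2
ee_pos: [600.4, 66.0, 161.5]
orientation: [[-0.003, 0.757, 0.654], [0.006, 0.654, -0.757], [-1.0, 0.001, -0.006]]
force: [1.0, -1.0, -0.3]
gripper_width: 55.3
```

>>> {"api": "carry_out", "payload": {
  "increments": [
    [0, 0.0244, -0.0266, 0, 0, 0],
    [0, 0.0244, -0.0266, 0, 0, 0],
    [0, 0.0244, -0.0266, 0, 0, 0],
    [0, 0, 0, -0.12, 0, 0],
    [0, 0, 0, -0.12, 0, 0]
  ]
}}

```text
clock: 28.62
ee_pos: [603.6, 174.9, 161.7]
orientation: [[-0.004, 0.573, 0.82], [0.005, 0.82, -0.573], [-1.0, 0.002, -0.006]]
force: [0.5, -0.2, -0.5]
gripper_width: 56.0
```

>>> {"api": "carry_out", "payload": {
  "increments": [
    [0.015, 0, 0, -0.12, 0, 0],
    [0.015, 0, 0, -0.02, 0, 0],
    [0.015, 0, 0, 0, 0, 0],
    [0, 0, 0, 0, 0, 0],
    [0, 0, 0, 0, 0, 0]
  ]
}}

```text
clock: 29.03
ee_pos: [603.3, 172.6, 116.8]
orientation: [[-0.005, 0.46, 0.888], [0.005, 0.888, -0.46], [-1.0, 0.002, -0.007]]
force: [-0.3, -0.1, -0.1]
gripper_width: 55.5
```

>>> {"api": "carry_out", "payload": {
  "increments": [
    [0, 0, 0, 0, 0, 0],
    [0, 0, 0, 0, 0, 0],
    [0, 0, 0, 0, 0, 0],
    [0, 0, 0, 0, 0, 0],
    [0, 0, 0, 0, 0, 0]
  ]
}}

```text
clock: 29.45
ee_pos: [604.5, 172.8, 118.4]
orientation: [[-0.002, 0.46, 0.888], [0.006, 0.888, -0.46], [-1.0, 0.005, -0.004]]
force: [0.7, -0.2, -0.0]
gripper_width: 55.4
```

```bash
python3 look.py wrist w17; python3 - <<'E'
import cv2
p=cv2.imread("pics/w17.png");cv2.imwrite("pics/c17.png",cv2.resize(p[140:250,270:380],(660,600),interpolation=cv2.INTER_CUBIC))
E
```

```text
29.45 [604.487 172.822 118.441] [[-0.001557584614346044, 0.46041013489578686, 0.8877049518930333], [0.005983922410790323, 0.8876944265882288, -0.46039417641492536], [-0.9999808831186479, 0.004594854670083864, -0.004137717705452454]] [0.275 0.467 0.039 1.142 0.006 0.754] 55.35974881178265 [ 0.653 -0.18  -0.041]
```

View pics/w17.png

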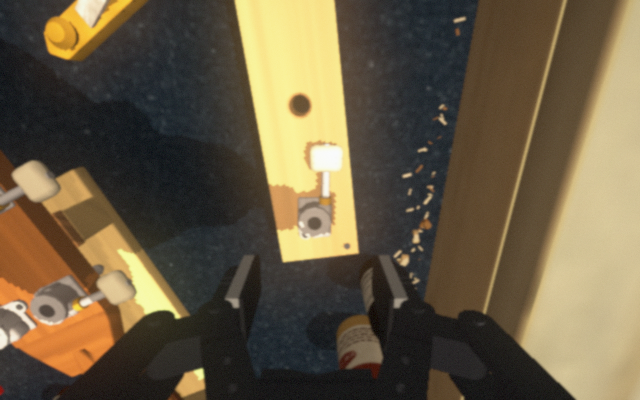

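View pics/c17.png

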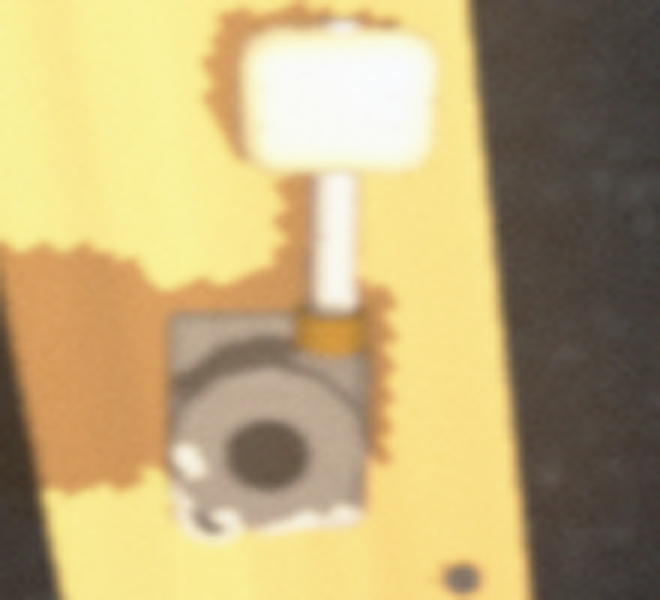

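>>> {"api": "carry_out", "payload": {
  "increments": [
    [0.02, 0, 0, 0, 0, 0],
    [0.02, 0, 0, 0, 0, 0],
    [0.02, 0, 0, 0, 0, 0],
    [0.008, 0, 0, 0, 0, 0],
    [0, 0, 0, 0, 0, 0]
  ]
}}

```text
clock: 29.92
ee_pos: [602.8, 172.8, 48.1]
orientation: [[-0.006, 0.46, 0.888], [0.005, 0.888, -0.46], [-1.0, 0.002, -0.007]]
force: [-1.0, -0.3, 0.7]
gripper_width: 55.6
```

>>> {"api": "carry_out", "payload": {
  "increments": [
    [0, 0, 0, 0, 0, 0],
    [0, 0, 0, 0, 0, 0],
    [0, 0, 0, 0, 0, 0],
    [0, 0, 0, 0, 0, 0],
    [0, 0, 0, 0, 0, 0]
  ],
  "gripper": -1
}}

```text
clock: 30.33
ee_pos: [605.1, 173.5, 51.6]
orientation: [[0.0, 0.46, 0.888], [0.006, 0.888, -0.46], [-1.0, 0.006, -0.003]]
force: [-0.9, 0.6, 7.2]
gripper_width: 21.7
```

>>> {"api": "carry_out", "payload": {
  "increments": [
    [-0.005, 0, 0, 0, 0, 0],
    [-0.025, 0, 0, 0, 0, 0],
    [-0.03, 0, 0, 0, 0, 0],
    [-0.03, 0, 0, 0, 0, 0],
    [-0.03, 0, 0, 0, 0, 0]
  ]
}}

```text
clock: 30.75
ee_pos: [604.0, 172.4, 171.7]
orientation: [[-0.003, 0.46, 0.888], [0.006, 0.888, -0.46], [-1.0, 0.004, -0.005]]
force: [1.6, 1.1, -0.0]
gripper_width: 22.2
```

>>> {"api": "carry_out", "payload": {
  "increments": [
    [0, -0.035, 0.0023, 0, 0, 0],
    [0, -0.035, 0.0023, 0, 0, 0],
    [0, -0.035, 0.0023, 0, 0, 0],
    [0, -0.035, 0.0023, 0, 0, 0],
    [0, -0.035, 0.0023, 0, 0, 0]
  ]
}}

```text
clock: 31.17
ee_pos: [533.1, 10.7, 169.8]
orientation: [[-0.002, 0.46, 0.888], [0.006, 0.888, -0.46], [-1.0, 0.004, -0.004]]
force: [0.3, -0.9, -0.6]
gripper_width: 22.0
```

>>> {"api": "carry_out", "payload": {
  "increments": [
    [0, -0.035, 0.0023, 0, 0, 0],
    [0, -0.035, 0.0023, 0, 0, 0],
    [0, -0.035, 0.0023, 0, 0, 0],
    [0, -0.035, 0.0023, 0, 0, 0],
    [0, -0.035, 0.0023, 0, 0, 0]
  ]
}}

```text
clock: 31.58
ee_pos: [462.7, -150.1, 169.1]
orientation: [[-0.002, 0.46, 0.888], [0.006, 0.888, -0.46], [-1.0, 0.004, -0.004]]
force: [0.9, -0.9, -0.8]
gripper_width: 21.6
```

>>> {"api": "carry_out", "payload": {
  "increments": [
    [0, -0.035, 0.0023, 0, 0, 0],
    [0, -0.035, 0.0023, 0, 0, 0],
    [0, -0.035, 0.0023, 0, 0, 0],
    [0, -0.035, 0.0023, 0, 0, 0],
    [0, 0, 0, 0, 0, 0]
  ]
}}

```text
clock: 32.0
ee_pos: [405.3, -281.8, 168.4]
orientation: [[-0.002, 0.464, 0.886], [0.004, 0.886, -0.464], [-1.0, 0.002, -0.004]]
force: [-0.8, 0.9, -0.4]
gripper_width: 21.7
```

>>> {"api": "carry_out", "payload": {
  "increments": [
    [0.03, 0, 0, 0, 0, 0],
    [0.03, 0, 0, 0, 0, 0],
    [0, 0, 0, 0, 0, 0],
    [0, 0, 0, 0, 0, 0],
    [0, 0, 0, 0, 0, 0]
  ]
}}

```text
clock: 32.42
ee_pos: [407.9, -277.1, 109.2]
orientation: [[-0.001, 0.46, 0.888], [0.005, 0.888, -0.46], [-1.0, 0.004, -0.004]]
force: [0.9, 0.8, -1.0]
gripper_width: 21.4
```

```bash
python3 look.py wrist w18
```

```text
32.4167 [ 407.887 -277.091  109.222] [[-0.001440430865027791, 0.4599714172706434, 0.8879325539999977], [0.005174046588810208, 0.887925017838591, -0.45995911985548776], [-0.9999855770963999, 0.003931665089226389, -0.0036589081440044796]] [-0.599  0.262 -0.309  1.004  0.003 -0.121] 21.409778032323413 [ 0.893  0.77  -0.954]
```

View pics/w18.png

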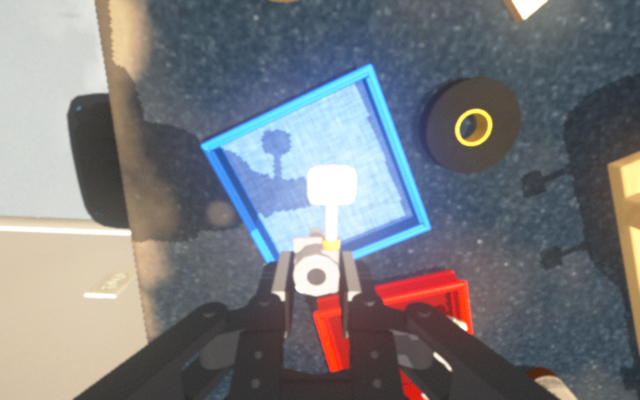

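>>> {"api": "carry_out", "payload": {
  "increments": [
    [0.02, 0, 0, 0, 0, 0],
    [0.02, 0, 0, 0, 0, 0],
    [0.014, 0, 0, 0, 0, 0],
    [0.003, 0, 0, 0, 0, 0],
    [0, 0, 0, 0, 0, 0]
  ]
}}

```text
clock: 32.88
ee_pos: [407.5, -276.6, 51.4]
orientation: [[-0.002, 0.46, 0.888], [0.006, 0.888, -0.46], [-1.0, 0.004, -0.004]]
force: [0.3, -0.0, -0.2]
gripper_width: 21.8
```

>>> {"api": "carry_out", "payload": {
  "increments": [
    [0, 0, 0, 0, 0, 0],
    [0, 0, 0, 0, 0, 0],
    [0, 0, 0, 0, 0, 0],
    [0, 0, 0, 0, 0, 0],
    [0, 0, 0, 0, 0, 0]
  ],
  "gripper": 0.1
}}

```text
clock: 33.3
ee_pos: [407.4, -276.9, 51.4]
orientation: [[-0.001, 0.46, 0.888], [0.005, 0.888, -0.46], [-1.0, 0.004, -0.004]]
force: [0.6, 0.4, -0.7]
gripper_width: 46.9
```

>>> {"api": "carry_out", "payload": {
  "increments": [
    [-0.02, 0, 0, 0, 0, 0],
    [-0.03, 0, 0, 0, 0, 0],
    [-0.03, 0, 0, 0, 0, 0],
    [-0.03, 0, 0, 0, 0, 0],
    [0, 0, 0, 0, 0, 0]
  ]
}}

```text
clock: 33.72
ee_pos: [409.7, -278.8, 166.3]
orientation: [[0.004, 0.46, 0.888], [0.001, 0.888, -0.46], [-1.0, 0.003, 0.003]]
force: [1.5, -0.8, -0.6]
gripper_width: 47.1
```

>>> {"api": "carry_out", "payload": {
  "increments": [
    [0, 0, 0.02, 0, 0, 0],
    [-0.02, 0, 0.03, 0, 0, 0],
    [-0.02, 0, 0.03, 0, 0, 0],
    [0, 0, 0.02, 0, 0, 0],
    [0, 0, 0, 0, 0, 0]
  ]
}}

```text
clock: 34.13
ee_pos: [499.8, -325.4, 200.5]
orientation: [[0.001, 0.46, 0.888], [0.004, 0.888, -0.46], [-1.0, 0.004, -0.001]]
force: [-1.0, 0.8, -1.1]
gripper_width: 47.1
```

```bash
python3 look.py wrist w19; python3 look.py top t19; python3 look.py side s19
```

```text
34.1333 [ 499.775 -325.444  200.518] [[0.0006716401249216458, 0.460088058423227, 0.8878730356283424], [0.003928747337918651, 0.8878651696355333, -0.46008695427323365], [-0.999992056890402, 0.003797241684577485, -0.0012112438612908337]] [-0.579  0.373  0.102  1.301  0.004 -0.101] 47.082843423623764 [-1.014  0.833 -1.119]
34.1833 [ 497.569 -324.194  199.684] [[-0.0021185716323384464, 0.4600711171420418, 0.8878795407181722], [0.005590271320746169, 0.8878731082834976, -0.4600544450970571], [-0.9999821301007329, 0.003988829236040263, -0.004452945151988359]] [-0.579  0.372  0.098  1.302  0.004 -0.101] 46.60568795356554 [-0.824  0.239 -0.911]
34.2333 [ 496.189 -323.434  199.391] [[-0.0035212262981455657, 0.4602097134558091, 0.8878032555731475], [0.006592151388587752, 0.8878001513448901, -0.4601819583730552], [-0.9999720718627232, 0.004232128650263908, -0.006159917342012606]] [-0.58   0.37   0.095  1.302  0.004 -0.101] 47.22530056759212 [-1.396  0.368 -0.168]
```

View pics/w19.png

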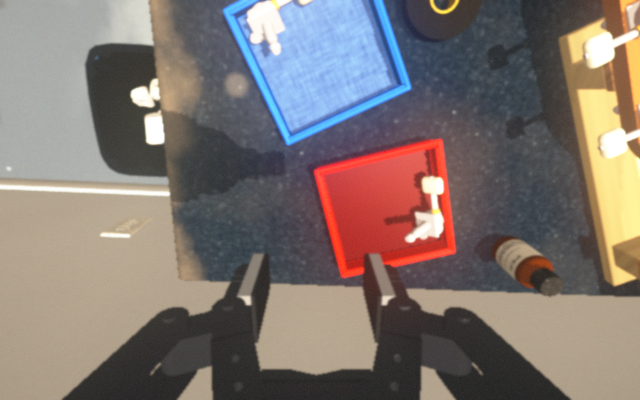

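View pics/t19.png

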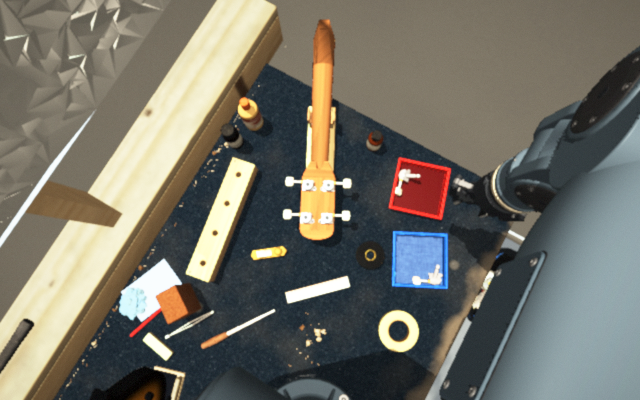

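View pics/s19.png

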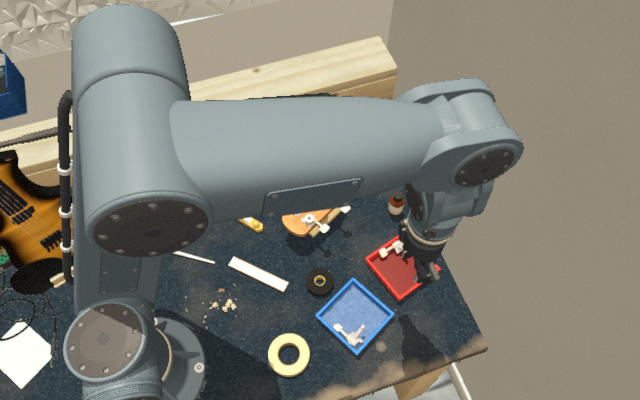

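```bash
python3 - <<'E'
from h import *
np.set_printoptions(precision=0,suppress=True)
z=np.load("w19c.npz"); c=(z['K'],z['R'],z['t']); cl=cloud("w",np.load("w19.npy"),c); ct=cloud("top",np.load("t19.npy"))
for uv in ((262,22),(270,28),(425,222),(432,215),(412,238)): print("w",uv,cl[uv[1],uv[0]])
for C,a,P in (((397,-271),-3,cl[22,262]),((576,-279),-13,cl[222,425])):
    a=np.radians(a); d=P[:2]-C; print("tray frame",d@[np.cos(a),np.sin(a)],d@[-np.sin(a),np.cos(a)])
for x0,x1 in ((300,312),(320,332)):
  for y0,y1 in ((180,190),(212,221)):
    r=ct[y0:y1,x0:x1,2]; print("housing top pctl",np.percentile(r,[50,80]))
p=cv2.imread("pics/t19.png")
cv2.imwrite("pics/c19.png",np.hstack([cv2.resize(p[170:245,280:360],(400,375),interpolation=cv2.INTER_CUBIC),cv2.resize(p[225:295,385:455],(375,375),interpolation=cv2.INTER_CUBIC)]))
E
```

```text
w (262, 22) [ 352. -301.   29.]
w (270, 28) [ 361. -297.   35.]
w (425, 222) [ 597. -242.   28.]
w (432, 215) [ 591. -233.   31.]
w (412, 238) [ 595. -263.   50.]
tray frame -43.2255338857873 -32.00309548604792
tray frame 11.99303977097142 40.87666817157182
housing top pctl [90. 92.]
housing top pctl [91. 92.]
housing top pctl [90. 93.]
housing top pctl [91. 92.]
```

View pics/c19.png

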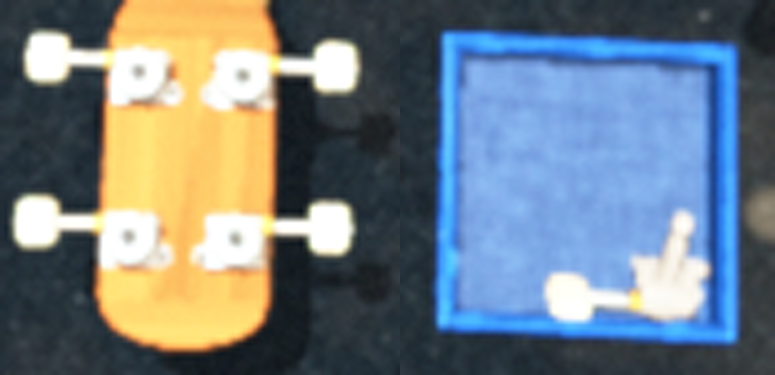

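All four are in place, with housing tops at 92 mm and both leftovers low in the trays, and the robot is clear of everything. Handing in.

```bash
python3 -c "
from plant import arm
print(arm.close_job())"
```

```text
the job is handed in; nothing more can be done
None
```

I fitted one left-hand and one right-hand machine into their open holes and put the other left-hand machine in the blue tray and the other right-hand one in the red tray. I handed the job in after about 34 s of the 72 s allowed. It reports no verdict.

- **Fitted machines:** both seated firmly, pressing back with 13 N (left) and 19 N (right). In the last top view their tops are at about 92 mm, the same as the original pair. Their buttons point straight out, parallel to that pair.
- **Trays:** both leftover machines lie on their sides inside the walls. The visible tops of their housings are at about 28–35 mm, under the 42 mm limit. Their housings are roughly 43 mm (blue) and 41 mm (red) off the tray centre, inside the ±60 mm allowed.
- **Other objects:** the bottle, plane and tape look unmoved in the last pictures. The gripper was clear of everything at the end.
- **Disagreements:**
  - The top and wrist cameras differed by 2–3.5 mm on the hole positions. I used the wrist values, and both posts went in without jamming.
  - The left post met side forces of about 5 N on the way down, so I shifted it about 0.5 mm.
  - The trained networks were mostly wrong for the holes and the rack, so I took those positions from the pictures myself.

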